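Make up a drinking-chocolate set and a tasting set

TASK

Make up the two gift sets before they are bagged. The rectangular wooden tray becomes the drinking-chocolate set: the tall carton and the mug; the wooden paddle board with the handle becomes the tasting set: the short carton and the small round box. Set every piece gently upright and fully down in its own felt-lined recess, and leave the large round box where it is.

Things in the scene. Friction and masses are not known exactly. Their poses are not given: they have to be found in the camera images.
- drinking_tray: rectangular light-wood tray without a handle, 173 x 108 x 18 mm thick, fixed on the table. Origin: centre of its underside; x along its length, z up. In its top two felt-lined recesses 7 mm deep (floor 11 mm above the origin): a rectangular one for the tall carton, 38 (x) by 74 mm (y), centred at x = -53, y = 0 mm, and a round one for the mug, 76 mm across, centred at x = +32, y = 0 mm.
- tasting_paddle: light-wood paddle board, 175 x 112 x 18 mm thick, with a 36 mm wide, 60 mm long handle at its -x end; fixed on the table. Origin: underside centre of the part without handle; x along its length, z up. Two felt-lined recesses 7 mm deep (floor 11 mm up): for the short carton, 36 (x) by 70 mm (y), centred at x = -53, y = 0 mm (handle end); for the small round box, 80 mm across, at x = +32, y = 0 mm.
- tall_carton: dark brown upright carton with a pale front label, the taller of the two: 26 mm (x) by 62 mm (y) by 98 mm high (z), about 0.11 kg, loose, standing on the table. Origin: centre of its underside. Either way round will do in its recess.
- short_carton: dark brown upright carton with a pale front label, the shorter of the two: 24 mm (x) by 58 mm (y) by 85 mm high (z), about 0.11 kg, loose, standing on the table. Origin: centre of its underside. Either way round will do in its recess.
- small_round_box: round chip-wood box with a closed lid, the small one: 68 mm across, 30 mm high, about 0.13 kg, loose, lying flat on the table. Origin: centre of its underside, z up.
- mug: white ceramic mug, open at the top, straight-sided: 64 mm across, 72 mm high, wall 4 mm, about 0.18 kg, loose, standing on the table. Origin: centre of its underside, z up; its loop handle points along +y, reaching 68 mm from the axis (10 mm thick, 11 to 62 mm above the underside), so it passes over the tray's top and may point anywhere that is free.
- large_round_box: round chip-wood box with a closed lid, the large one: 90 mm across, 36 mm high, loose on the table at the left; it belongs to neither set and is to be left alone. Origin: centre of its underside.

How it is judged:
By the outcome, as a careful person would: the job done as asked, in the order asked, and still so for the second after the job is handed in, with the robot touching nothing.
It also fails if it takes over 128 s, if anything falls off the work surface, if the arm or the gripper's body presses on something with over 40 N, if the wrist force passes 120 N, or if a joint passes its speed limit or range.

ROBOT

A 6-joint arm with a two-finger parallel gripper is mounted at the origin on a cart in front of the work surface, level with it; the furniture and walls round the work are solid. World frame = base frame: x ahead of the robot, y to its left, z up, the work surface at z = 0. Lengths are in mm, angles in rad, forces in N, time in s.
With the tool pointing down it reaches from about 350 to 725 mm from the base axis. Payload 4.3 kg.
Tool frame: the origin (TCP) lies between the finger pads; the fingertips stand 17 mm ahead of it and the grasp point (between the pads) lies 2 mm behind it; z points along the fingers, y is the line along which they close (so a half turn about z gives the same grasp; the last joint's range is limited). The gripper opens to 85 mm and grips with 20 to 120 N. Pads are 22 mm wide; open, the fingers measure 114 mm over their backs; the gripper's body (76 mm by 85 mm) begins 54 mm behind the grasp point. The pads swing forward as they close: fully open they stand 13 mm farther back than shut.
Start: joints at [-1.278, 0.377, 0.081, 1.274, 0, 1.46], TCP at [225.412, -529.017, 209.729] pointing down, gripper open.
Joint ranges: [-2.72, 2.72], [-0.84, 1.66], [-1.02, 1.22], [-1.77, 2.12], [-1.37, 1.28], [-3.14, 3.14]. Speed limits (rad/s): [2.57, 2.57, 3.14, 3.14, 3.14, 3.14].

INTERFACE

Orientations are given as [roll, pitch, yaw] about the fixed x, y, z axes, in that order (R = Rz(yaw) Ry(pitch) Rx(roll)).
In Python, from workcell import robot gives the robot as it stands.
- The arm moves only by the shell command python3 -m pendant 'ROWS' [FORCE]. ROWS is JSON, one flat list of numbers, 7 for each row, row after row: the shift along the tool's x, y, z in units of 25 mm (1.0 is 25 mm), then the turn, a rotation vector about the tool's x, y, z in rad, then the finger opening in mm, from 0 to 85.4. A call has 1 to 10 rows; each row shifts and turns the commanded pose from where the row before left it, along the tool's axes as they then stand; what a row does not reach is not made up. A row lasts 1/10 s, in which the tool goes at most 50 mm and 8.59 degrees, less where a joint would pass 70% of its speed; a pose out of reach is approached as far as the arm can. A call is refused whole if a number of a shift passes 1 or a number of a turn 0.15, either way. A call with a gripper value outside its range is refused whole. The fingers move at their own pace and stop on an object; FORCE is the grip in N (left out, the last holds). Time passes only in rows, so rows that do not move let the fingers close. It gives the time, the measured TCP pose, the force, the opening and the grip force at its end, in the units of the state.
- robot.sense(): the state, without advancing time (a new reading comes with each control period).
- robot.grab_frame(name): name is "scene" or "side" or "wrist"; returns a dict with "img" (400x640x3 uint8, red, green, blue), "z_map" (400x640 float32, mm along the optical axis (not along the pixel's ray), 0 where there is no reading), "fx", "fy", "cx", "cy" (pixels), "extrinsics" (4x4, takes a point from world to camera coordinates). Camera axes: x right, y down, z forward; pixel columns grow to the right and rows downward; lengths in mm; the calibration is good to about 2 mm. A picture is of the moment at which its call begins.
- robot.finish_job(): hands the job in; it is judged then, once.
The state is a dict: "clock": time; "joints": joint angles; "joint_vel": joint speeds; "tau": joint torques, N m; "eef_pos": TCP position; "eef_rot": TCP orientation; "ft_force": force on the tool from outside, world axes, zero at the start; "ft_torque": the same for the moment, N m; "grip_width": finger opening in mm; "grip_force": force on a finger pad.
Only numpy, scipy, OpenCV 4.12 (cv2) and the standard library are available. Lean on these libraries where they do the work, as an engineer would, in place of code of your own. Each camera call takes 0.05 s, during which the arm holds its last target. There are 200 camera calls.

## Working session

There is one attempt and no reset: what is moved stays moved. The work goes in short steps, Python scripts to look and compute and a shell command to move; the robot and the scene stay as the last step left them, time stands still between calls to the robot, and variables do not carry over. Pictures are saved under pics/ and viewed, at most 14 in all, crops included, and the job is handed in when it is done.

```bash
mkdir -p pics; ls; python3 - <<'E'
from workcell import robot
import cv2,numpy as np
s=robot.sense(); print(s['clock'],s['eef_pos'],s['eef_rot'],s['grip_width'])
for n in ("scene","side"):
    f=robot.grab_frame(n); cv2.imwrite(f"pics/{n}0.png",f["img"][:,:,::-1]); np.savez(f"{n}0.npz",**f)
    print(n,f["fx"],f["cx"],f["cy"],np.linalg.inv(f["extrinsics"]).round(3).tolist())
E
```

```text
pics
0.0 [ 225.18235573 -528.32367427  208.77327132] [-3.13959114e+00 -2.15790356e-04  4.02784449e-01] 85.39840596928946
scene 472.84000963753505 314.4887551961805 201.24806799773293 [[-0.622, -0.498, 0.604, -445.65], [-0.782, 0.378, -0.495, 759.802], [0.018, -0.78, -0.625, 988.917], [0.0, 0.0, 0.0, 1.0]]
side 511.79588046018927 319.3169138151371 191.38399839782522 [[0.994, -0.074, 0.078, 373.176], [-0.108, -0.638, 0.762, -1332.02], [-0.006, -0.766, -0.643, 1181.448], [0.0, 0.0, 0.0, 1.0]]
```

View pics/scene0.png

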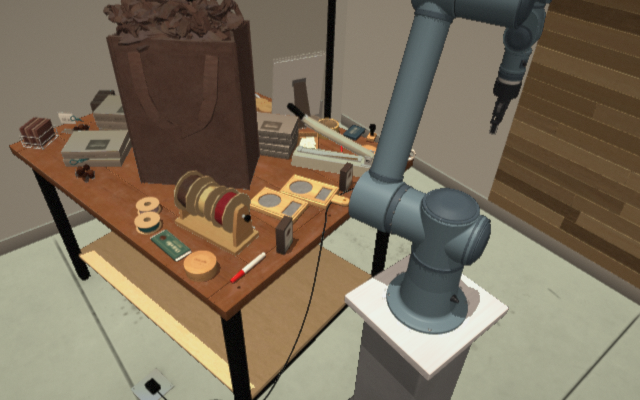

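View pics/side0.png

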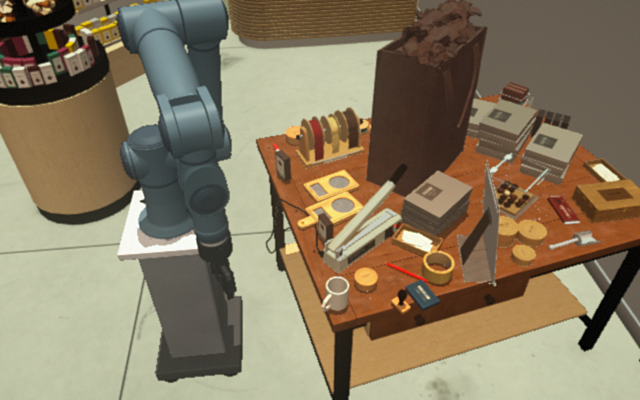

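Scene view: large round box at (200,264), a carton at (284,234), the trays at (278,203) and (310,190), a second carton at (346,178). Side view: tray (332,185), paddle (332,210), cartons (283,165) and (323,232), small box (366,280), mug (336,294). I'll get coarse positions and obstacles from depth.

```bash
cat > h.py <<'E'
import numpy as np,cv2
def cloud(f):
    z=f["z_map"].astype(float); v,u=np.mgrid[:400,:640]
    P=np.stack([(u-f["cx"])/f["fx"]*z,(v-f["cy"])/f["fy"]*z,z],-1)
    E=np.linalg.inv(f["extrinsics"]); W=P@E[:3,:3].T+E[:3,3]; W[z==0]=np.nan
    return W
def ray(f,uv,h):
    uv=np.atleast_2d(uv).astype(float)
    d=np.stack([(uv[:,0]-f["cx"])/f["fx"],(uv[:,1]-f["cy"])/f["fy"],np.ones(len(uv))],-1)
    E=np.linalg.inv(f["extrinsics"]); d=d@E[:3,:3].T; o=E[:3,3]
    return (o+d*((h-o[2])/d[:,2])[:,None])[:,:2]
def proj(f,p):
    p=np.atleast_2d(p).astype(float); E=np.asarray(f["extrinsics"]); c=p@E[:3,:3].T+E[:3,3]
    return np.stack([c[:,0]/c[:,2]*f["fx"]+f["cx"],c[:,1]/c[:,2]*f["fy"]+f["cy"]],-1)
E
python3 - <<'E'
from h import *
S={n:np.load(n+"0.npz") for n in("scene","side")}
pts={"scene":dict(large=(200,260),cA=(284,220),tr=(278,203),pad=(310,190),cB=(346,166)),"side":dict(cA=(281,153),tr=(332,185),pad=(332,210),cB=(322,216),small=(366,274),mug=(336,286),tape=(438,258),bag=(395,185))}
for n in pts:
    W=cloud(S[n])
    for k,(u,v) in pts[n].items(): print(n,k,np.nanmedian(W[v-2:v+3,u-2:u+3].reshape(-1,3),0).round())
# top-down colour+height map, 2px per 3mm ; rows: x from 900 down to 100 ; cols: y 600..-600
img=np.zeros((540,800,3),np.uint8);H=np.full((540,800),-1e3)
for n in S:
    W=cloud(S[n]).reshape(-1,3);C=S[n]["img"].reshape(-1,3)
    ok=np.isfinite(W[:,0])&(W[:,2]>-20)&(W[:,2]<350); W=W[ok];C=C[ok]
    r=((910-W[:,0])/1.5).astype(int);c=((600-W[:,1])/1.5).astype(int)
    for i in np.argsort(W[:,2]):
        a,b=r[i],c[i]
        if 0<=a<538 and 0<=b<798:
            m=H[a:a+3,b:b+3]<W[i,2]; H[a:a+3,b:b+3][m]=W[i,2]; img[a:a+3,b:b+3][m]=C[i]
for x in range(100,901,100): cv2.putText(img,str(x),(0,int((910-x)/1.5)),0,.4,(255,255,0)); cv2.line(img,(0,int((910-x)/1.5)),(799,int((910-x)/1.5)),(90,90,0))
for y in range(-500,501,100): cv2.putText(img,str(y),(int((600-y)/1.5),535),0,.4,(255,255,0)); cv2.line(img,(int((600-y)/1.5),0),(int((600-y)/1.5),539),(90,90,0))
cv2.imwrite("pics/top.png",img[:,:,::-1])
# obstacle heights grid 50mm
print("max height per 50mm cell; rows x 700..200, cols y 450..-500")
for x in range(750,199,-50):
    print(x,[int(H[int((910-x-50)/1.5):int((910-x)/1.5),int((600-y-50)/1.5):int((600-y)/1.5)].max()) for y in range(450,-501,-50)])
E
```

```text
scene large [464. 420.  35.]
scene cA [401. 177.  96.]
scene tr [566.  86.  10.]
scene pad [557. -40.  11.]
scene cB [ 515. -163.   84.]
side cA [391. 189.  96.]
side tr [566.  89.  10.]
side pad [549. -51.  16.]
side cB [ 503. -152.   83.]
side small [ 609. -355.   28.]
side mug [ 516. -393.   35.]
side tape [ 840. -310.   19.]
side bag [ 728. -147.  186.]
max height per 50mm cell; rows x 700..200, cols y 450..-500
750 [32, 31, 28, 0, 281, 349, 318, -1000, 349, 349, 4, 234, 239, 110, 27, 30, 50, 51, 21, 21]
700 [32, 33, 4, 125, 68, 349, 349, 349, 349, 4, 5, 234, 236, 201, 47, 6, 14, 18, 21, 60]
650 [31, 28, 176, 178, 169, 83, 5, 347, 198, 7, 19, 29, 194, 191, 163, 8, 11, 5, 67, 73]
600 [14, 13, 166, 177, 171, 120, 18, 22, 21, 22, 22, 22, 53, 169, 160, 121, 34, 34, 30, 6]
550 [15, 14, 151, 170, 169, 153, 20, 24, 23, 23, 22, 25, 21, 136, 139, 129, 55, 34, 30, 6]
500 [14, 35, 126, 172, 175, 168, 4, 22, 21, 20, 23, 25, 85, 90, 112, 113, 93, 72, 75, 76]
450 [39, 40, 39, 169, 175, 172, 7, 19, 25, 21, 21, 21, 85, 90, 37, 87, 6, 72, 76, 73]
400 [40, 40, 41, 18, 123, 6, 101, 99, 4, 7, 9, 19, 20, 4, 5, 5, 0, -1000, -1000, -1000]
350 [2, 7, 16, 21, 16, 99, 101, 98, 5, 9, 3, 1, -1000, -1000, -1000, -1000, -1000, -1000, -1000, -1000]
300 [2, 4, 7, 5, 4, 5, 4, -1000, -1000, -1000, -1000, -1000, -1000, -1000, -1000, -1000, -1000, -1000, -1000, -1000]
250 [-1000, 2, 2, -1000, -1000, -1000, -1000, -1000, -1000, -1000, -1000, -1000, -1000, -1000, -1000, -1000, -1000, -1000, -1000, -1000]
200 [-1000, -1000, -1000, -1000, -1000, -1000, -1000, 313, 346, 348, 294, -1000, -1000, -1000, -1000, -1000, -1000, -1000, -1000, 349]
```

View pics/top.png

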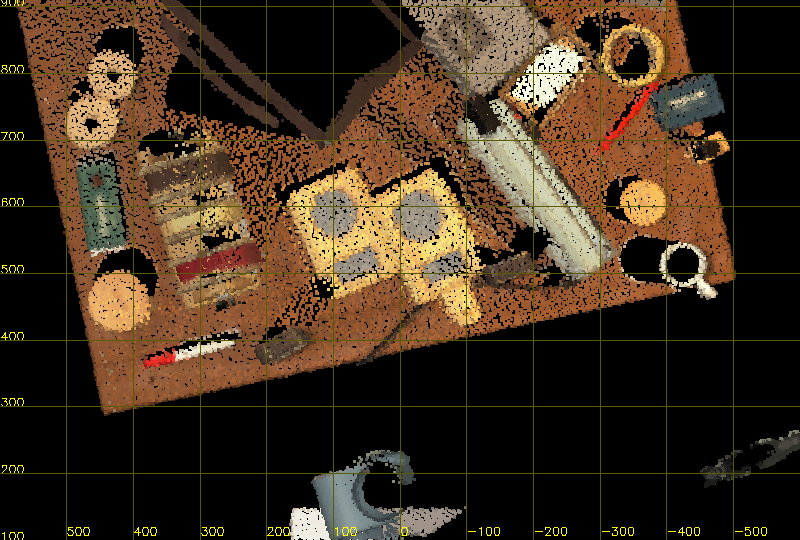

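Top-down map: tray at about (565,85), paddle (555,-45), tall carton (395,183), short carton (505,-160), mug (512,-425) with its handle toward (475,-455), small box (608,-362). The cutter lever rises to z≈236 near (745,-120). Next: wrist-camera close-ups.

```bash
cat > snap.py <<'E'
import sys
from h import *
from workcell import robot
def snap(tag):
    f=robot.grab_frame("wrist"); np.savez(tag+".npz",**f); cv2.imwrite(f"pics/{tag}.png",f["img"][:,:,::-1]); s=robot.sense()
    print(tag,round(s["clock"],2),s["eef_pos"].round(1),s["eef_rot"].round(4),s["grip_width"],"cam",np.linalg.inv(f["extrinsics"])[:3,2:].round(2).tolist())
if __name__=="__main__": snap(sys.argv[1])
E
python3 -m pendant '[0,0,-1,0,0,0.134,85, 0,0,-1,0,0,0.134,85, 0,0,-1,0,0,0.134,85]'
python3 -m pendant '[1,-0.66,-0.2,0,0,0,85, 1,-0.66,-0.2,0,0,0,85, 1,-0.66,-0.2,0,0,0,85, 1,-0.66,-0.2,0,0,0,85, 1,-0.66,-0.2,0,0,0,85, 1,-0.66,-0.2,0,0,0,85, 1,-0.66,-0.2,0,0,0,85, 1,-0.66,-0.2,0,0,0,85, 1,-0.66,-0.2,0,0,0,85, 0,0,0,0,0,0,85]'
python3 snap.py w1
```

```text
clock: 0.4
eef_pos: [225.2, -528.4, 284.9]
eef_rot: [-3.14, 0.0, -0.005]
ft_force: [-0.4, -0.8, 0.3]
grip_width: 85.4
grip_force: 0.0
clock: 1.4
eef_pos: [452.9, -378.2, 329.6]
eef_rot: [-3.141, -0.001, 0.005]
ft_force: [-0.6, -0.1, -0.0]
grip_width: 85.0
grip_force: 0.0
w1 1.45 [ 451.4 -379.4  329.3] [-3.1415e+00  4.0000e-04  3.7000e-03] 85.23251634869357 cam [[-0.32, 536.61], [-0.0, -377.53], [-0.95, 495.36]]
```

View pics/w1.png

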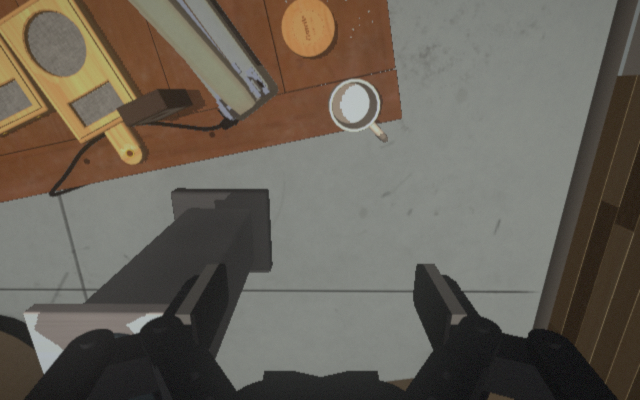

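Wrist view 1: mug rim centred at (355,105) with its handle toward (380,133), small box (308,27), short carton top about (150,103) beside the paddle handle, cutter end at (240,100). Now over the trays and the tall carton.

```bash

python3 -m pendant '[0.1,-1,-0.1,0,0,0,85, 0.1,-1,-0.1,0,0,0,85, 0.1,-1,-0.1,0,0,0,85, 0.1,-1,-0.1,0,0,0,85, 0.1,-1,-0.1,0,0,0,85, 0.1,-1,-0.1,0,0,0,85, 0.1,-1,-0.1,0,0,0,85, 0.1,-1,-0.1,0,0,0,85, 0.1,-1,-0.1,0,0,0,85, 0.1,-1,-0.1,0,0,0,85]' | head -2
python3 -m pendant '[0,-1,0,0,0,0,85, 0,-1,0,0,0,0,85, 0,-1,0,0,0,0,85, 0,-1,0,0,0,0,85, 0,-1,0,0,0,0,85, 0,-1,0,0,0,0,85, 0,-1,0,0,0,0,85, 0,-1,0,0,0,0,85, 0,0,0,0,0,0,85,0,0,0,0,0,0,85]' | head -4
python3 snap.py w2
```

```text
clock: 2.45
eef_pos: [474.2, -130.3, 354.4]
clock: 3.45
eef_pos: [474.7, 65.5, 354.3]
eef_rot: [-3.14, 0.001, 0.005]
ft_force: [-0.2, -1.0, -0.4]
w2 3.5 [474.8  65.2 354.4] [-3.1396e+00  5.0000e-04  3.9000e-03] 84.76713896936872 cam [[-0.32, 558.65], [0.0, 65.95], [-0.95, 520.0]]
```

View pics/w2.png

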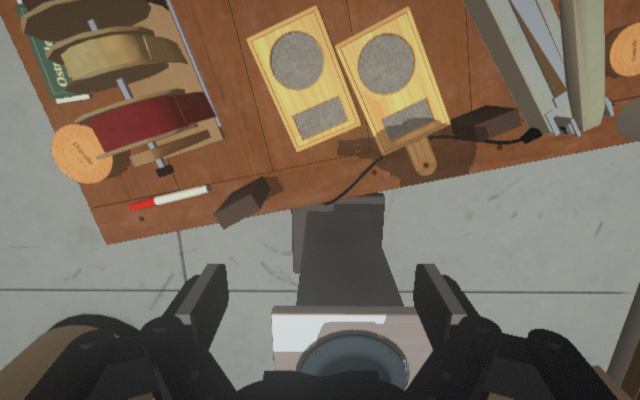

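Wrist view 2: tray centred near (303,80) with round felt (297,60) and rectangular felt (320,117); paddle round felt (386,63), rectangular felt (408,118); tall carton (242,200), short carton (487,122). Measuring all of them.

```bash
cat > meas.py <<'E'
from h import *
f1=np.load("w1.npz");f2=np.load("w2.npz")
def rect(xy):
    (c,(w,h),_)=cv2.minAreaRect(xy.astype(np.float32)); b=cv2.boxPoints((c,(w,h),_)); e=[b[1]-b[0],b[2]-b[1]]
    L=max(e,key=np.linalg.norm); return np.round(c,1),round(max(w,h),1),round(min(w,h),1),"long-axis dir",round(np.arctan2(L[1],L[0])%np.pi,3)
hsv=cv2.cvtColor(f2["img"],cv2.COLOR_RGB2HSV)
W=cloud(f2)
yel=((hsv[...,0]>14)&(hsv[...,0]<32)&(hsv[...,1]>80)&(hsv[...,2]>120)).astype(np.uint8)
roi=np.zeros_like(yel); roi[:180,235:460]=1
felt=((hsv[...,1]<70)&(hsv[...,2]>50)).astype(np.uint8)*roi
felt=cv2.morphologyEx(felt,cv2.MORPH_OPEN,np.ones((3,3)))
n,l,s,c=cv2.connectedComponentsWithStats(felt)
for i in range(1,n):
    if s[i,4]>400:
        k,_=cv2.findContours((l==i).astype(np.uint8),0,2); k=max(k,key=len)[:,0]
        print("felt",s[i],c[i].round(1)); 
        for h in (11,18): print("   z",h,rect(ray(f2,k,h)))
Y=cv2.morphologyEx(yel*roi,cv2.MORPH_OPEN,np.ones((3,3)))
n,l,s,c=cv2.connectedComponentsWithStats(Y)
for i in range(1,n):
    if s[i,4]>500:
        k,_=cv2.findContours((l==i).astype(np.uint8),0,2); k=max(k,key=len)[:,0]
        print("yellow",s[i],rect(ray(f2,k,18)))
for nm,f,box,h in (("tall",f2,(165,240,200,300),98),("short",f2,(90,150,440,530),85),("short",f1,(70,130,100,215),85)):
    Wf=cloud(f); a,b,cc,d=box; P=Wf[a:b,cc:d]; m=np.abs(P[...,2]-h)<7
    v,u=np.nonzero(m); px=np.stack([u+cc,v+a],-1); print(nm,m.sum(),"zmed",np.median(P[m][:,2]).round(1),"rayrect",rect(ray(f,px,h)),"depthrect",rect(P[m][:,:2]))
for nm,f,box,h,r in (("small",f1,(0,75,265,350),30,34),("mug",f1,(60,145,310,400),72,32)):
    Wf=cloud(f); a,b,cc,d=box; P=Wf[a:b,cc:d]; m=np.abs(P[...,2]-h)<6
    v,u=np.nonzero(m); xy=ray(f,np.stack([u+cc,v+a],-1),h); print(nm,m.sum(),np.median(P[m][:,2]).round(1),cv2.minEnclosingCircle(xy.astype(np.float32)),rect(xy))
Wf=cloud(f1);P=Wf[60:145,310:400]; m=(P[...,2]>5)&(P[...,2]<65);v,u=np.nonzero(m);q=P[m];c0=np.array([512,-425]);d=np.linalg.norm(q[:,:2]-c0,axis=1);print("handle pts",q[(d>42)&(d<75)].mean(0),(( d>42)&(d<75)).sum())
# heights around short carton
for nm,f in(("w1",f1),("w2",f2)):
    Wf=cloud(f).reshape(-1,3)
    for x in range(620,439,-20): print(nm,x,[int(np.max(np.r_[-99,Wf[(abs(Wf[:,0]-x)<10)&(abs(Wf[:,1]-y)<10),2]])) for y in range(-100,-301,-20)])
E
python3 meas.py
```

```text
felt [ 271   33   52   56 2295] [296.7  60.5]
   z 11 (array([593.3, 101.6]), 73.1, 72.7, 'long-axis dir', np.float32(1.575))
   z 18 (array([592.8, 101.1]), 72.1, 71.7, 'long-axis dir', np.float32(1.575))
felt [ 359   35   54   59 2525] [385.6  63.9]
   z 11 (array([589.1, -26.3]), 77.5, 76.3, 'long-axis dir', np.float32(0.042))
   z 18 (array([588.7, -25. ]), 76.5, 75.3, 'long-axis dir', np.float32(0.042))
felt [ 294   98   52   40 1178] [320.1 117.6]
   z 11 (array([514.4,  67.7]), 72.4, 36.1, 'long-axis dir', np.float32(1.976))
   z 18 (array([515. ,  67.7]), 71.4, 35.6, 'long-axis dir', np.float32(1.976))
felt [ 383  100   49   39 1029] [407.4 119.2]
   z 11 (array([512.5, -64.2]), 68.6, 33.6, 'long-axis dir', np.float32(2.028))
   z 18 (array([513.1, -62.4]), 67.7, 33.1, 'long-axis dir', np.float32(2.028))
yellow [  247     5   203   171 13154] (array([536.2,  10.3]), 285.1, 231.2, 'long-axis dir', np.float32(0.404))
tall 870 zmed 99.8 rayrect (array([396.6, 181. ]), 64.7, 27.5, 'long-axis dir', np.float32(2.085)) depthrect (array([395.7, 181.5]), 62.6, 26.8, 'long-axis dir', n
[... 1059 characters left out ...]
w1 500 [21, -99, 89, 88, 89, 3, 4, 29, 90, 89, 4]
w1 480 [20, 10, 78, 11, 15, 19, 23, 29, 30, 4, 4]
w1 460 [20, 19, 3, 3, 4, 3, 3, 4, 4, 4, 436]
w1 440 [20, 19, 4, 4, 5, 3, 3, 3, 4, 3, 422]
w2 620 [4, 4, 4, 55, 155, 157, 150, 136, -99, -99, -99]
w2 600 [4, 4, 4, 4, 55, 146, 144, 136, 53, -99, -99]
w2 580 [20, 5, 4, 3, 48, 121, 134, 132, 122, -99, -99]
w2 560 [21, 4, 4, 3, 4, 53, 121, 123, 119, 107, -99]
w2 540 [21, 21, 4, 3, 87, 3, 54, 113, 113, 107, 91]
w2 520 [21, 21, 88, 88, 89, 86, 2, 81, 102, 102, 90]
w2 500 [21, 20, 89, 89, 88, -99, 4, 51, 90, 88, 3]
w2 480 [19, 10, 52, 11, 14, 19, 24, 30, 30, 3, 3]
w2 460 [19, 16, 4, 3, 3, 4, 3, 4, 3, 3, 3]
w2 440 [20, 18, 4, 4, 4, 3, 4, 3, 3, 2, -99]
```

Coarse solution is consistent: both recess pairs come out 85 mm apart. Tray yaw 0.406, paddle yaw 0.459. Go above the tall carton, closing along its long side with yaw 0.51.

```bash

python3 -m pendant '[-0.63,-0.93,1,0,0,0,85, -0.63,-0.93,1,0,0,0,85, -0.63,-0.93,1,0,0,0,85, -0.63,-0.93,1,0,0,0,85, -0.62,-0.92,1,0,0,0,85, 0,0,0,0,0,-0.13,85, 0,0,0,0,0,-0.13,85, 0,0,0,0,0,-0.13,85, 0,0,0,0,0,-0.12,85, 0,0,0,0,0,0,85]' | head -4
python3 snap.py w3
python3 - <<'E'
from h import *
from workcell import robot
print(robot.sense()["joints"].round(3))
f=np.load("w3.npz"); P=cloud(f); m=(abs(P[...,2]-98)<7)&(np.hypot(P[...,0]-396,P[...,1]-181)<60)
v,u=np.nonzero(m); xy=ray(f,np.stack([u,v],-1),98); print(m.sum(),cv2.minAreaRect(xy.astype(np.float32)),cv2.minAreaRect(P[m][:,:2].astype(np.float32)))
E
```

```text
clock: 4.5
eef_pos: [395.5, 115.6, 232.5]
eef_rot: [-3.091, -0.027, 0.593]
ft_force: [-0.4, -0.2, -0.1]
w3 4.55 [395.5 115.7 232.5] [-3.0913 -0.0274  0.5915] 85.13625968810584 cam [[-0.27, 465.98], [-0.13, 153.12], [-0.95, 400.22]]
[ 0.083  0.035 -0.293  1.243  0.057  2.633]
1971 ((396.2648010253906, 181.33282470703125), (27.090431213378906, 62.62458038330078), 29.36760139465332) ((395.8052673339844, 181.26687622070312), (26.579418182373047, 61.947837829589844), 29.51053810119629)
```

View pics/w3.png

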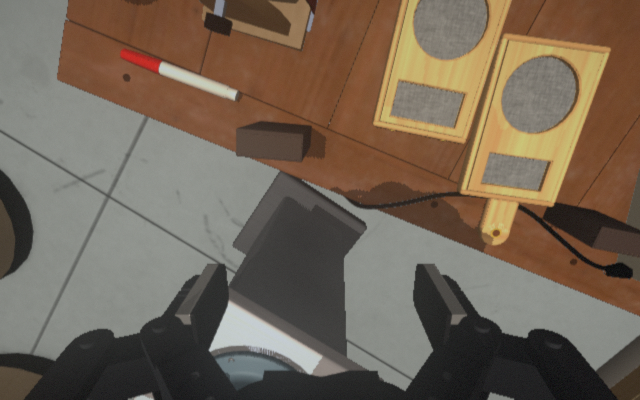

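The fall-short is joint 6 at its range: yaw = j1 − j6 + π, so yaw must exceed j1. I'll write a small calculator for correction rows and continue. w3 shows the tall carton at (272,142), all standing clear.

```bash
cat > go.py <<'E'
import sys,numpy as np
from scipy.spatial.transform import Rotation as R
from workcell import robot
x,y,z,w=map(float,sys.argv[1:5]); s=robot.sense()
C=R.from_euler("xyz",s["eef_rot"]); T=R.from_euler("xyz",[np.pi,0,w]); d=np.array([x,y,z])-s["eef_pos"]
print("pos",s["eef_pos"].round(1),"rot",s["eef_rot"].round(3),"t",round(s["clock"],2),"grip",round(s["grip_width"],1),"F",s["ft_force"].round(1),"j",s["joints"].round(2))
print("turn",(C.inv()*T).as_rotvec().round(3),"| shift after turn (units)",(T.inv().apply(d)/25).round(2),"| before turn",(C.inv().apply(d)/25).round(2),"j6 goal",round((np.arctan2(y,x)-w+np.pi+np.pi)%(2*np.pi)-np.pi,2))
E
python3 go.py 396.2 181.3 180 0.513
```

```text
pos [395.5 115.7 232.5] rot [-3.091 -0.027  0.591] t 4.55 grip 85.1 F [0.4 1.  0.5] j [ 0.08  0.04 -0.29  1.24  0.06  2.63]
turn [-0.051 -0.025  0.079] | shift after turn (units) [ 1.31 -2.27  2.1 ] | before turn [ 1.43 -2.05  2.25] j6 goal 3.06
```

```bash

python3 -m pendant '[0,0,0,-0.051,-0.025,0.079,85, 0.33,-0.57,0.52,0,0,0,85, 0.33,-0.57,0.52,0,0,0,85, 0.33,-0.57,0.53,0,0,0,85, 0.32,-0.56,0.53,0,0,0,85, 0,0,0,0,0,0,85]' | head -3
python3 go.py 396.2 181.3 72 0.513
```

```text
clock: 5.15
eef_pos: [394.6, 182.6, 178.5]
eef_rot: [-3.14, 0.002, 0.517]
pos [394.6 182.6 178.5] rot [-3.14e+00  2.00e-03  5.17e-01] t 5.15 grip 85.0 F [ 0.4 -0.7  0. ] j [ 0.29  0.11 -0.35  1.11  0.    2.91]
turn [-0.002  0.002  0.004] | shift after turn (units) [0.03 0.08 4.26] | before turn [0.04 0.08 4.26] j6 goal 3.06
```

```bash

python3 -m pendant '[0.03,0.04,0.86,0,0,0,85, 0,0,0.85,0,0,0,85, 0,0,0.85,0,0,0,85, 0,0,0.85,0,0,0,85, 0,0,0.85,0,0,0,85, 0,0,0,0,0,0,85]' | head -4
python3 -m pendant '[0,0,0,0,0,0,55, 0,0,0,0,0,0,55, 0,0,0,0,0,0,55, 0,0,0,0,0,0,55, 0,0,0,0,0,0,55, 0,0,0,0,0,0,55]' 30
python3 go.py 515 67.7 180 0.405
```

```text
clock: 5.75
eef_pos: [395.0, 180.3, 71.9]
eef_rot: [-3.14, 0.004, 0.515]
ft_force: [-0.8, -0.1, 0.1]
clock: 6.35
eef_pos: [397.2, 182.0, 73.9]
eef_rot: [-3.141, -0.001, 0.518]
ft_force: [-0.5, 0.0, -1.0]
grip_width: 55.0
grip_force: 0.0
pos [397.2 182.   73.9] rot [-3.141e+00 -1.000e-03  5.180e-01] t 6.35 grip 55.0 F [-0.5  0.  -1. ] j [ 0.28  0.2  -0.54  0.83  0.    2.91]
turn [-0.001 -0.001  0.113] | shift after turn (units) [ 2.53  6.06 -4.24] | before turn [ 1.84  6.3  -4.24] j6 goal 2.87
```

No grip force and an opening of 55 mm, which is less than the carton's 62 mm. Look.

```bash
python3 snap.py w4
```

```text
w4 6.4 [397.1 181.9  73.8] [-3.141e+00 -1.000e-03  5.176e-01] 54.852913180738426 cam [[-0.28, 470.0], [-0.16, 223.36], [-0.95, 239.72]]
```

View pics/w4.png

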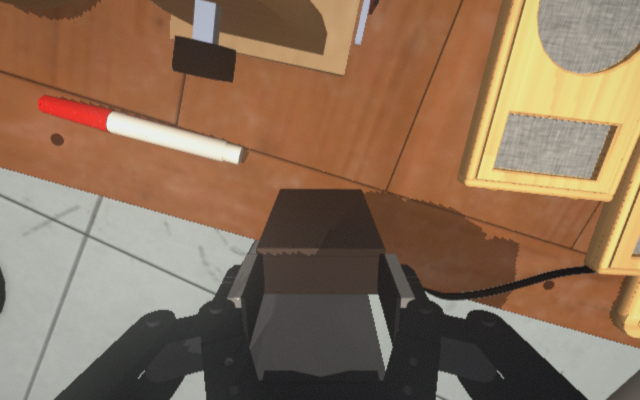

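The carton's top face, (262–380, 250–295), lies between the pads, and the gap looks wider than the reading. Command a tighter closing and compare.

```bash
python3 -m pendant '[0,0,0,0,0,0,30, 0,0,0,0,0,0,30, 0,0,0,0,0,0,30, 0,0,0,0,0,0,30, 0,0,0,0,0,0,30]' 30; python3 snap.py w5
```

```text
clock: 6.9
eef_pos: [403.8, 179.6, 77.6]
eef_rot: [3.13, -0.009, 0.516]
ft_force: [4.3, -9.0, 19.4]
grip_width: 30.2
grip_force: 9.5
w5 6.95 [403.8 179.6  77.6] [ 3.13   -0.0094  0.5159] 29.956303954184094 cam [[-0.27, 474.54], [-0.16, 221.95], [-0.95, 244.09]]
```

View pics/w5.png

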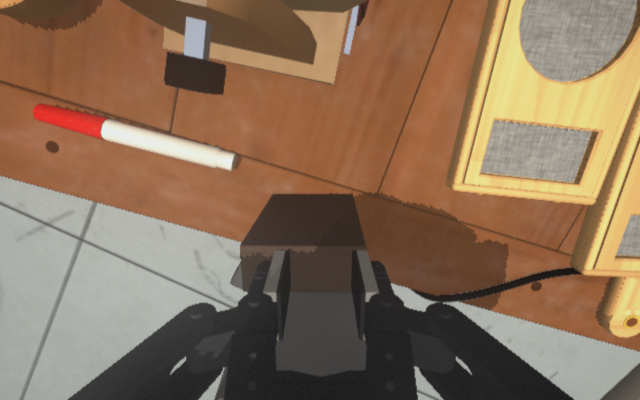

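The tool is being pushed up 19 N, so the tips seem to press on the carton rather than straddle it. Back off: open the fingers, then check the depth cloud from w4.

```bash
python3 -m pendant '[0,0,0,0,0,0,85, 0,0,0,0,0,0,85, 0,0,-0.4,0,0,0,85, 0,0,-0.6,0,0,0,85, 0,0,-1,0,0,0,85, 0,0,-1,0,0,0,85, 0,0,-1,0,0,0,85]'
python3 snap.py w6
python3 - <<'E'
from h import *
for n,T,yaw in (("w4",(397.1,181.9,73.8),.5176),("w6",None,None)):
    f=np.load(n+".npz"); P=cloud(f)
    m=(abs(P[...,2]-98)<7)&(np.hypot(P[...,0]-397,P[...,1]-181)<60); print(n,m.sum(),cv2.minAreaRect(P[m][:,:2].astype(np.float32)),P[m][:,2].min(),np.median(P[m][:,2]))
    if T:
        Q=P-np.array(T); c,s=np.cos(yaw),np.sin(yaw); L=np.stack([c*Q[...,0]+s*Q[...,1],s*Q[...,0]-c*Q[...,1],-Q[...,2]],-1)
        for r in range(230,400,10): print(r,[tuple(L[r,u].round().astype(int)) if np.isfinite(L[r,u,0]) else None for u in range(220,421,20)])
E
```

```text
clock: 7.65
eef_pos: [396.1, 181.8, 174.6]
eef_rot: [-3.14, 0.001, 0.518]
ft_force: [-0.3, -0.2, 0.8]
grip_width: 84.8
grip_force: 0.0
w6 7.7 [398.5 182.6 178.6] [ 3.1414 -0.0057  0.5181] 84.793718244198 cam [[-0.28, 469.21], [-0.16, 223.27], [-0.95, 340.28]]
w4 6436 ((395.9291687011719, 181.8921356201172), (27.55229949951172, 66.6016845703125), 29.33161735534668) 91.00355224323357 99.65030231537646
230 [(np.int64(-363), np.int64(-334), np.int64(832)), (np.int64(-22), np.int64(-63), np.int64(71)), (np.int64(-22), np.int64(-48), np.int64(71)), (np.int64(12), np.int64(-22), np.int64(-6)), (np.int64(12), np.int64(-11), np.int64(-5)), (np.int64(12), np.int64(0), np.int64(-5)), (np.int64(12), np.int64(10), np.int64(-4)), (np.int64(12), np.int64(21), np.int64(-4)), (np.int64(-23), np.int64(47), np.int64(73)), (np.int64(-23), np.int64(63), np.int64(73)), (np.int64(-23), np.int64(79), np.int64(73))]
240 [(np.int64(-399), np.int64(-337), np.int64(832)), (np.int64(-399), np.int64(-270), np.int64(832)), (np.int64(12), np.int64(-30), np.int64(-17)), (np.int64(12), np.int64(-20), np.int64(-17)), 
[... 7466 characters left out ...]
int64(17), np.int64(24), np.int64(-105))]
390 [(np.int64(18), np.int64(-23), np.int64(-108)), (np.int64(19), np.int64(-18), np.int64(-109)), (np.int64(18), np.int64(-14), np.int64(-108)), (np.int64(11), np.int64(-10), np.int64(-103)), (np.int64(11), np.int64(-5), np.int64(-102)), (np.int64(11), np.int64(0), np.int64(-102)), (np.int64(11), np.int64(5), np.int64(-103)), (np.int64(12), np.int64(10), np.int64(-103)), (np.int64(17), np.int64(14), np.int64(-107)), (np.int64(17), np.int64(19), np.int64(-107)), (np.int64(18), np.int64(23), np.int64(-108))]
w6 2707 ((395.4386901855469, 181.22177124023438), (26.45194435119629, 62.16111373901367), 29.301361083984375) 91.01479037046747 99.79225467757786
```

The depth cloud settles it: the pads actually sit 30–68 mm behind the reported eef point (body from about −92 mm), centred in x and y. So the documented offset is off by about 45 mm along z, and I'll use the measured one. The carton hasn't moved. I'll also turn to yaw 2.08 and close across its 26 mm side, which keeps the camera off the ribbon rack.

```bash

python3 -m pendant '[0,0,0,0,0,-0.145,50, 0,0,0,0,0,-0.145,50, 0,0,0,0,0,-0.145,50, 0,0,0,0,0,-0.145,50, 0,0,0,0,0,-0.145,50, 0,0,0,0,0,-0.145,50, 0,0,0,0,0,-0.145,50, 0,0,0,0,0,-0.145,50, 0,0,0,0,0,-0.145,50, 0,0,0,0,0,-0.145,50]' | head -1
python3 -m pendant '[0,0,0,0,0,-0.12,50, 0,0,0,0,0,0,50]' | head -1
python3 go.py 396.0 181.3 28 2.084; python3 snap.py w7
```

```text
clock: 8.7
clock: 8.9
pos [396.4 181.9 173.6] rot [-3.141e+00 -1.000e-03  2.088e+00] t 8.9 grip 49.9 F [ 0.4  0.3 -0.6] j [ 0.28  0.11 -0.36  1.1   0.    1.34]
turn [-0.    -0.001  0.004] | shift after turn (units) [-0.01 -0.02  5.82] | before turn [-0.02 -0.02  5.82] j6 goal 1.49
w7 8.95 [396.5 181.9 173.6] [ 3.1415e+00 -9.0000e-04  2.0855e+00] 50.11912398512722 cam [[0.16, 356.05], [-0.28, 254.44], [-0.95, 339.37]]
```

```bash

python3 -m pendant '[0,0,0.83,0,0,0,50, 0,0,0.83,0,0,0,50, 0,0,0.83,0,0,0,50, 0,0,0.83,0,0,0,50, 0,0,0.83,0,0,0,50, 0,0,0.83,0,0,0,50, 0,0,0.83,0,0,0,50, 0,0,0,0,0,0,50]' | head -4
python3 -m pendant '[0,0,0,0,0,0,18, 0,0,0,0,0,0,18, 0,0,0,0,0,0,18, 0,0,0,0,0,0,18, 0,0,0,0,0,0,18]' 30
python3 go.py 396 181 130 2.084
```

```text
clock: 9.75
eef_pos: [394.2, 181.2, 26.2]
eef_rot: [-3.137, -0.002, 2.086]
ft_force: [-0.2, -0.7, 0.6]
clock: 10.25
eef_pos: [397.5, 182.1, 29.0]
eef_rot: [3.14, -0.0, 2.087]
ft_force: [-1.3, 0.8, 1.5]
grip_width: 25.3
grip_force: 34.6
pos [397.5 182.1  29. ] rot [ 3.14  -0.     2.087] t 10.25 grip 25.3 F [-1.3  0.8  1.5] j [ 0.28  0.25 -0.6   0.71  0.    1.34]
turn [ 0.002 -0.     0.003] | shift after turn (units) [-0.01 -0.07 -4.04] | before turn [-0.01 -0.07 -4.04] j6 goal 1.49
```

```bash

python3 -m pendant '[0,0,-0.5,0,0,0,18, 0,0,-1,0,0,0,18, 0,0,-1,0,0,0,18, 0,0,-1,0,0,0,18, 0,0,0,0,0,0.055,18, 0,0,0,0,0,0.055,18, 0,0,0,0,0,0,18]' 
python3 go.py 515 67.7 100 1.976
```

```text
clock: 10.95
eef_pos: [397.1, 181.9, 116.2]
eef_rot: [3.14, -0.001, 1.978]
ft_force: [0.3, -0.1, -1.1]
grip_width: 25.9
grip_force: 34.4
pos [397.1 181.9 116.2] rot [ 3.140e+00 -1.000e-03  1.978e+00] t 10.95 grip 25.9 F [ 0.3 -0.1 -1.1] j [ 0.28  0.16 -0.47  0.95  0.    1.45]
turn [ 0.001 -0.001  0.002] | shift after turn (units) [-6.06  2.53  0.65] | before turn [-6.06  2.52  0.65] j6 goal 1.3
```

```bash

python3 -m pendant '[-0.757,0.316,0,0,0,0,18, -0.757,0.316,0,0,0,0,18, -0.757,0.316,0,0,0,0,18, -0.757,0.316,0,0,0,0,18, -0.757,0.316,0,0,0,0,18, -0.757,0.316,0,0,0,0,18, -0.757,0.316,0,0,0,0,18, -0.757,0.316,0,0,0,0,18, 0,0,0,0,0,0,18, 0,0,0,0,0,0,18]' 
python3 snap.py w8; python3 go.py 515 67.7 39 1.976
cat > felt.py <<'E'
import sys
from h import *
f=np.load(sys.argv[1]+".npz"); P=cloud(f); hsv=cv2.cvtColor(f["img"],cv2.COLOR_RGB2HSV)
m=((hsv[...,1]<70)&(hsv[...,2]>40)&(P[...,2]>2)&(P[...,2]<22)).astype(np.uint8); m=cv2.morphologyEx(m,cv2.MORPH_OPEN,np.ones((3,3)))
n,l,s,c=cv2.connectedComponentsWithStats(m)
for i in range(1,n):
    if s[i,4]>1500:
        v,u=np.nonzero(l==i); r=cv2.minAreaRect(ray(f,np.stack([u,v],-1),14.5).astype(np.float32)); print("felt",s[i].tolist(),np.round(r[0],1),np.round(r[1],1),round(r[2],1))
E
python3 felt.py w8
```

```text
clock: 11.95
eef_pos: [514.5, 67.8, 115.4]
eef_rot: [-3.141, -0.002, 1.978]
ft_force: [-0.1, 0.7, -0.6]
grip_width: 25.5
grip_force: 34.3
w8 12.0 [514.   68.1 115.5] [-3.1411e+00 -1.7000e-03  1.9782e+00] 25.463647555031876 cam [[0.13, 482.32], [-0.29, 144.38], [-0.95, 281.28]]
pos [514.   68.1 115.5] rot [-3.141e+00 -2.000e-03  1.978e+00] t 12.0 grip 25.5 F [ 0.4  0.9 -1.2] j [ 0.01  0.31 -0.26  1.    0.    1.17]
turn [-0.001 -0.002  0.002] | shift after turn (units) [-0.03  0.03  3.06] | before turn [-0.04  0.03  3.06] j6 goal 1.3
felt [377, 149, 87, 82, 5579] [592.7 101.2] [72.9 72. ] 23.3
```

View pics/w8.png

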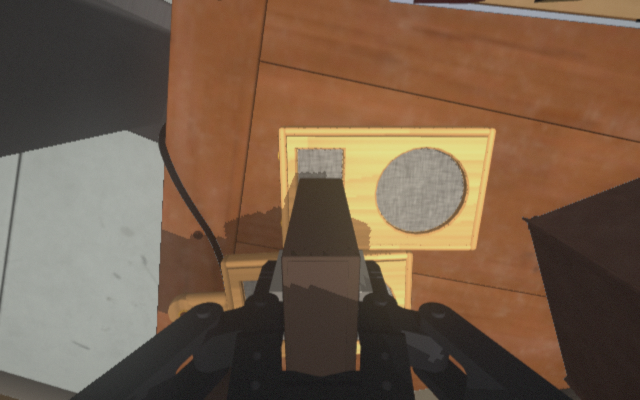

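View: carton held upright over the recess, visible felt end at (320,160), round felt (421,190). The alignment agrees within about 1 mm. Lower.

```bash

python3 -m pendant '[0,0,0.6,0,0,0,18, 0,0,0.6,0,0,0,18, 0,0,0.6,0,0,0,18, 0,0,0.4,0,0,0,18, 0,0,0.3,0,0,0,18, 0,0,0.2,0,0,0,18, 0,0,0.1,0,0,0,18, 0,0,0.08,0,0,0,18, 0,0,0,0,0,0,18]'
python3 go.py 514.6 67.7 39 1.976
```

```text
clock: 12.9
eef_pos: [515.2, 67.9, 44.0]
eef_rot: [3.141, -0.001, 1.978]
ft_force: [0.7, -0.5, -0.7]
grip_width: 25.9
grip_force: 34.3
pos [515.2  67.9  44. ] rot [ 3.141e+00 -1.000e-03  1.978e+00] t 12.9 grip 25.9 F [ 0.7 -0.5 -0.7] j [ 0.01  0.38 -0.37  0.82  0.    1.17]
turn [ 0.001 -0.001  0.002] | shift after turn (units) [ 0.   -0.02  0.2 ] | before turn [ 0.   -0.02  0.2 ] j6 goal 1.3
```

```bash

for i in 1 2; do python3 -m pendant '[0,0,0.06,0,0,0,18, 0,0,0.06,0,0,0,18]' | sed -n 2,4p; done
```

```text
eef_pos: [515.3, 67.8, 41.1]
eef_rot: [3.14, -0.0, 1.978]
ft_force: [-0.2, 0.5, -2.3]
eef_pos: [515.3, 68.0, 39.9]
eef_rot: [3.14, -0.0, 1.978]
ft_force: [-9.5, 0.6, 27.0]
```

Seated (27 N). Release and rise.

```bash

python3 -m pendant '[0,0,-0.04,0,0,0,25, 0,0,0,0,0,0,30, 0,0,0,0,0,0,38, 0,0,0,0,0,0,45, 0,0,0,0,0,0,45, 0,0,-0.4,0,0,0,45, 0,0,-1,0,0,0,45, 0,0,-1,0,0,0,45, 0,0,-1,0,0,0,45, 0,0,-1,0,0,0,45]'
python3 -m pendant '[0,0,-1,0,0,0,60, 0,0,-1,0,0,0,75, 0,0,-1,0,0,0,85, 0,0,-1,0,0,0,85, 0,0,0,0,0,0,85]' | head -2
python3 snap.py w9; python3 go.py 515 -419 260 3.927
python3 - <<'E'
from h import *
f=np.load("w9.npz"); P=cloud(f); m=(P[...,2]>80)&(P[...,2]<125)&(np.hypot(P[...,0]-515,P[...,1]-68)<45)
print(m.sum(),"top z",np.median(P[m][:,2]),cv2.minAreaRect(P[m][:,:2].astype(np.float32)))
E
```

```text
clock: 14.3
eef_pos: [514.9, 67.8, 150.6]
eef_rot: [3.14, -0.001, 1.978]
ft_force: [-0.3, -0.2, 0.1]
grip_width: 44.8
grip_force: 0.0
clock: 14.8
eef_pos: [517.0, 67.7, 253.2]
w9 14.85 [516.2  67.7 251.1] [3.1367e+00 1.0000e-03 1.9776e+00] 85.1387184189252 cam [[0.14, 483.51], [-0.3, 144.35], [-0.95, 418.75]]
pos [516.2  67.7 251.1] rot [3.137e+00 1.000e-03 1.978e+00] t 14.85 grip 85.1 F [ 0.2 -0.4  0.3] j [0.01 0.25 0.01 1.33 0.   1.17]
turn [ 0.002  0.005 -1.949] | shift after turn (units) [ 13.8  -13.73  -0.35] | before turn [-17.86  -7.75  -0.37] j6 goal -1.47
1797 top z 110.7050383919426 ((515.6895141601562, 68.47709655761719), (26.292980194091797, 62.259483337402344), 23.406190872192383)
```

Top face measures 110.7 against 109 expected and the carton is centred, so the tall carton is seated. On to the mug, yaw 3.93.

```bash

python3 -m pendant '[0,0,0,0,0,-0.145,85, 0,0,0,0,0,-0.145,85, 0,0,0,0,0,-0.145,85, 0,0,0,0,0,-0.145,85, 0,0,0,0,0,-0.145,85, 0,0,0,0,0,-0.145,85, 0,0,0,0,0,-0.145,85, 0,0,0,0,0,-0.145,85, 0,0,0,0,0,-0.145,85, 0,0,0,0,0,-0.145,85]' | head -1
python3 -m pendant '[0,0,0,0,0,-0.125,85, 0,0,0,0,0,-0.125,85, 0,0,0,0,0,-0.125,85, 0,0,0,0,0,-0.124,85, 0.86,-0.86,0,0,0,0,85, 0.86,-0.86,0,0,0,0,85, 0.86,-0.86,0,0,0,0,85, 0.86,-0.86,0,0,0,0,85, 0.86,-0.86,0,0,0,0,85, 0.86,-0.86,0,0,0,0,85]' | sed -n 2,3p
python3 -m pendant '[0.86,-0.86,0,0,0,0,85, 0.86,-0.86,0,0,0,0,85, 0.86,-0.86,0,0,0,0,85, 0.86,-0.86,0,0,0,0,85, 0.86,-0.86,0,0,0,0,85, 0.86,-0.86,0,0,0,0,85, 0.86,-0.86,0,0,0,0,85, 0.86,-0.86,0,0,0,0,85, 0.86,-0.86,0,0,0,0,85, 0,0,0,0,0,0,85]' | sed -n 2,3p
python3 snap.py w10; python3 go.py 515.4 -418.8 130 3.927
python3 - <<'E'
from h import *
f=np.load("w10.npz"); P=cloud(f); hsv=cv2.cvtColor(f["img"],cv2.COLOR_RGB2HSV); near=np.hypot(P[...,0]-515,P[...,1]+419)<85
m=(abs(P[...,2]-73.5)<5)&near; v,u=np.nonzero(m); xy=ray(f,np.stack([u,v],-1),72).astype(np.float32)
c,r=cv2.minEnclosingCircle(cv2.convexHull(xy)); print("rim",m.sum(),c,r,cv2.fitEllipse(cv2.convexHull(xy)))
h=(P[...,2]>8)&(P[...,2]<67)&near&(np.hypot(P[...,0]-c[0],P[...,1]-c[1])>42)&(hsv[...,1]<60); q=P[h]; print("handle",h.sum(),q.mean(0),np.arctan2(q[:,1].mean()-c[1],q[:,0].mean()-c[0]))
E
```

```text
clock: 15.85
eef_pos: [513.9, -115.7, 247.5]
eef_rot: [3.139, 0.0, -2.356]
eef_pos: [513.5, -391.6, 245.9]
eef_rot: [3.139, -0.0, -2.361]
w10 17.9 [ 513.8 -389.5  246.3] [ 3.1382e+00  1.0000e-03 -2.3591e+00] 84.76335952609597 cam [[0.23, 455.4], [0.23, -450.03], [-0.95, 411.63]]
pos [ 513.8 -389.5  246.3] rot [ 3.138e+00  1.000e-03 -2.359e+00] t 17.9 grip 84.8 F [ 0.6  0.2 -1.2] j [-0.75  0.54  0.42  1.46  0.   -1.53]
turn [ 0.003  0.001 -0.003] | shift after turn (units) [ 0.78 -0.87  4.65] | before turn [ 0.79 -0.89  4.65] j6 goal -1.47
rim 750 (515.6626586914062, -418.52703857421875) 31.969541549682617 ((515.70751953125, -418.6201477050781), (63.12885284423828, 63.59976577758789), 115.3344955444336)
handle 271 [ 477.21621961 -456.89752799   56.2705221 ] -2.3571831998881745
```

View pics/w10.png

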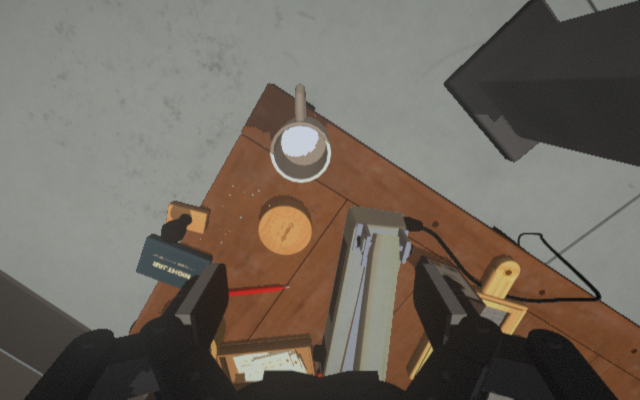

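View: mug rim centre (301,150), handle at (300,95), small box (285,230), nothing in the finger path. Align and descend.

```bash

python3 -m pendant '[0.39,-0.44,0.3,0.001,0,-0.001,85, 0.39,-0.43,0.3,0.001,0,-0.001,85, 0,0,1,0,0,0,85, 0,0,1,0,0,0,85, 0,0,1,0,0,0,85, 0,0,0,0,0,0,85, 0,0,0,0,0,0,85]' | sed -n 2,3p
python3 go.py 515.7 -418.6 5 -2.357; sleep 0.1; python3 go.py 515.7 -418.6 5 -2.357
```

```text
eef_pos: [516.0, -417.1, 157.9]
eef_rot: [3.141, 0.001, -2.354]
pos [ 516.  -417.1  157.9] rot [ 3.141e+00  1.000e-03 -2.354e+00] t 18.6 grip 84.9 F [0.  0.1 0.7] j [-0.78  0.58  0.27  1.26  0.   -1.56]
turn [0.    0.001 0.003] | shift after turn (units) [ 0.05 -0.03  6.12] | before turn [ 0.06 -0.03  6.12] j6 goal -1.47
pos [ 516.  -417.1  157.9] rot [ 3.141e+00  1.000e-03 -2.354e+00] t 18.6 grip 84.9 F [0.  0.1 0.7] j [-0.78  0.58  0.27  1.26  0.   -1.56]
turn [0.    0.001 0.003] | shift after turn (units) [ 0.05 -0.03  6.12] | before turn [ 0.06 -0.03  6.12] j6 goal -1.47
```

```bash

python3 -m pendant '[0.04,-0.03,0.8,0,0,0,85, 0,0,0.8,0,0,0,85, 0,0,0.8,0,0,0,85, 0,0,0.7,0,0,0,85, 0,0,0.7,0,0,0,85, 0,0,0.7,0,0,0,85, 0,0,0.6,0,0,0,85, 0,0,0.6,0,0,0,85, 0,0,0.4,0,0,0,85, 0,0,0,0,0,0,85]' | sed -n 2,4p
python3 -m pendant '[0,0,0,0,0,0,75, 0,0,0,0,0,0,68, 0,0,0,0,0,0,60, 0,0,0,0,0,0,56, 0,0,0,0,0,0,56, 0,0,0,0,0,0,56]' 35
python3 go.py 516 -419 5 -2.357
```

```text
eef_pos: [516.5, -418.8, 5.6]
eef_rot: [-3.141, 0.001, -2.354]
ft_force: [-0.3, 0.2, 1.1]
clock: 20.2
eef_pos: [517.4, -419.6, 7.4]
eef_rot: [-3.138, 0.001, -2.355]
ft_force: [0.4, 1.4, 5.4]
grip_width: 61.9
grip_force: 39.1
pos [ 517.4 -419.6    7.4] rot [-3.138e+00  1.000e-03 -2.355e+00] t 20.2 grip 61.9 F [0.4 1.4 5.4] j [-0.78  0.67  0.03  0.93  0.   -1.56]
turn [-0.004  0.001  0.002] | shift after turn (units) [0.02 0.06 0.09] | before turn [0.02 0.06 0.09] j6 goal -1.47
```

```bash

python3 -m pendant '[0,0,-0.3,0,0,0,56, 0,0,-0.7,0,0,0,56, 0,0,-1,0,0,0,56, 0,0,-1,0,0,0,56, 0,0,-1,0,0,0,56, 0,0,-1,0,0,0,56, 0,0,-1,0,0,0,56, 0,0,-1,0,0,0,56, 0,0,-1,0,0,0,56, 0,0,-1,0,0,0,56]' | head -7
python3 -m pendant '[0,0,0,0,0,0.145,56, 0,0,0,0,0,0.145,56, 0,0,0,0,0,0.145,56, 0,0,0,0,0,0.145,56, 0,0,0,0,0,0.145,56, 0,0,0,0,0,0.145,56, 0,0,0,0,0,0.145,56, 0,0,0,0,0,0.145,56, 0,0,0,0,0,0.145,56, 0,0,0,0,0,0.145,56]' | head -1
python3 -m pendant '[0,0,0,0,0,0.125,56, 0,0,0,0,0,0.125,56, 0,0,0,0,0,0.125,56, 0,0,0,0,0,0.125,56, 0,0,0,0,0,0,56]' | tail -2
python3 go.py 592.8 101.2 210 1.976
```

```text
clock: 21.2
eef_pos: [515.7, -418.4, 231.7]
eef_rot: [-3.141, 0.001, -2.355]
ft_force: [0.9, -0.1, -2.1]
grip_width: 61.7
grip_force: 38.7
clock: 22.2
grip_width: 61.9
grip_force: 38.6
pos [ 515.8 -418.5  230.6] rot [3.141 0.    1.979] t 22.7 grip 61.9 F [ 1.2  0.5 -2.4] j [-0.78  0.58  0.45  1.44  0.    0.39]
turn [0.001 0.    0.003] | shift after turn (units) [17.89 11.03  0.83] | before turn [17.86 11.07  0.83] j6 goal 1.33
```

```bash

python3 -m pendant '[0.893,0.552,0,0,0,0,56, 0.893,0.552,0,0,0,0,56, 0.893,0.552,0,0,0,0,56, 0.893,0.552,0,0,0,0,56, 0.893,0.552,0,0,0,0,56, 0.893,0.552,0,0,0,0,56, 0.893,0.552,0,0,0,0,56, 0.893,0.552,0,0,0,0,56, 0.893,0.552,0,0,0,0,56, 0.893,0.552,0,0,0,0,56]' | sed -n 2,3p
python3 -m pendant '[0.893,0.552,0,0,0,0,56, 0.893,0.552,0,0,0,0,56, 0.893,0.552,0,0,0,0,56, 0.893,0.552,0,0,0,0,56, 0.893,0.552,0,0,0,0,56, 0.893,0.552,0,0,0,0,56, 0.893,0.552,0,0,0,0,56, 0.893,0.552,0,0,0,0,56, 0.893,0.552,0,0,0,0,56, 0.893,0.552,0,0,0,0,56]' | sed -n 2,3p
python3 -m pendant '[0,0,0.5,0,0,0,56, 0,0,0,0,0,0,56]' | sed -n 2,3p
python3 go.py 592.8 101.2 110 1.976; python3 snap.py w11
```

```text
eef_pos: [554.0, -158.0, 230.8]
eef_rot: [3.14, 0.001, 1.982]
eef_pos: [592.2, 101.6, 230.8]
eef_rot: [3.141, 0.001, 1.982]
eef_pos: [591.2, 101.2, 216.7]
eef_rot: [-3.14, 0.0, 1.982]
pos [591.2 101.2 216.7] rot [-3.14   0.     1.982] t 24.9 grip 61.9 F [ 0.2 -0.1 -2.1] j [ 0.06  0.43  0.18  1.32 -0.    1.22]
turn [-0.002  0.     0.006] | shift after turn (units) [-0.03  0.06  4.27] | before turn [-0.03  0.06  4.27] j6 goal 1.33
w11 24.95 [591.5 100.7 217.4] [-3.1406e+00  5.0000e-04  1.9810e+00] 61.91450449989199 cam [[0.13, 558.87], [-0.3, 178.06], [-0.95, 382.38]]
```

View pics/w11.png

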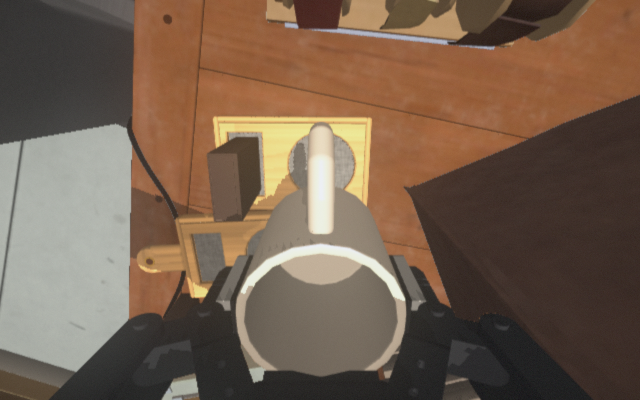

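View: mug held level, handle pointing to the free left side, bag corner at (410,187) on the right. Check the bag's clearance before lowering.

```bash
python3 - <<'E'
from h import *
yaw=1.98;c,s=np.cos(yaw),np.sin(yaw)
for n in ("w8","w9","w11","scene0","side0"):
    P=cloud(np.load(n+".npz")).reshape(-1,3); P=P[(P[:,2]>30)&(P[:,2]<400)]; Q=P-[592.8,101.2,0]; a=c*Q[:,0]+s*Q[:,1]; b=s*Q[:,0]-c*Q[:,1]
    for lo,hi in((30,120),(120,250),(250,400)):
        k=(b>50)&(b<200)&(abs(a)<60)&(P[:,2]>lo)&(P[:,2]<hi)&(P[:,0]>640); print(n,lo,k.sum(),b[k].min().round() if k.any() else None)
E
```

```text
w8 30 7081 98.0
w8 120 0 None
w8 250 0 None
w9 30 4852 99.0
w9 120 11828 99.0
w9 250 168 101.0
w11 30 4989 99.0
w11 120 21267 100.0
w11 250 10509 50.0
scene0 30 727 95.0
scene0 120 1226 97.0
scene0 250 1842 100.0
side0 30 175 93.0
side0 120 288 96.0
side0 250 413 98.0
```

```bash

python3 -m pendant '[-0.03,0.05,0.8,0,0,0,56, 0,0,0.8,0,0,0,56, 0,0,0.8,0,0,0,56, 0,0,0.8,0,0,0,56, 0,0,0.8,0,0,0,56, 0,0,0.8,0,0,0,56, 0,0,0.8,0,0,0,56, 0,0,0.7,0,0,0,56, 0,0,0.5,0,0,0,56, 0,0,0,0,0,0,56]' | sed -n 2,4p
python3 -m pendant '[0,0,0.3,0,0,0,56, 0,0,0.2,0,0,0,56, 0,0,0.1,0,0,0,56, 0,0,0,0,0,0,56]' | sed -n 2,4p
python3 go.py 592.8 101.2 18 1.976
```

```text
eef_pos: [592.6, 99.6, 46.7]
eef_rot: [-3.14, -0.0, 1.978]
ft_force: [-0.4, -0.1, -2.3]
eef_pos: [594.1, 100.3, 33.2]
eef_rot: [3.14, 0.001, 1.979]
ft_force: [0.2, 0.2, -1.9]
pos [594.1 100.3  33.2] rot [3.140e+00 1.000e-03 1.979e+00] t 26.35 grip 62.0 F [ 0.2  0.2 -1.9] j [ 0.06  0.54 -0.14  0.89 -0.    1.23]
turn [0.001 0.001 0.003] | shift after turn (units) [ 0.05 -0.03  0.61] | before turn [ 0.05 -0.03  0.61] j6 goal 1.33
```

```bash

python3 -m pendant '[0.02,-0.01,0.12,0,0,0,56, 0,0,0.12,0,0,0,56, 0,0,0.1,0,0,0,56]' | sed -n 2,4p
python3 -m pendant '[0,0,0.06,0,0,0,56, 0,0,0.06,0,0,0,56]' | sed -n 2,4p
python3 -m pendant '[0,0,0.04,0,0,0,56, 0,0,0.04,0,0,0,56]' | sed -n 2,4p
```

```text
eef_pos: [593.8, 100.7, 24.6]
eef_rot: [3.14, 0.001, 1.979]
ft_force: [-0.1, -0.1, -1.6]
eef_pos: [593.7, 100.6, 21.6]
eef_rot: [3.14, 0.001, 1.979]
ft_force: [-0.5, 0.0, -2.0]
eef_pos: [593.9, 100.6, 19.7]
eef_rot: [3.14, 0.001, 1.979]
ft_force: [0.8, 0.4, -1.5]
```

```bash

python3 -m pendant '[0,0,0.04,0,0,0,56, 0,0,0,0,0,0,56]' | sed -n 2,4p
python3 -m pendant '[0,0,0.04,0,0,0,56, 0,0,0,0,0,0,56]' | sed -n 2,4p
```

```text
eef_pos: [593.7, 100.6, 18.7]
eef_rot: [3.14, 0.001, 1.979]
ft_force: [-0.1, 0.5, -1.2]
eef_pos: [594.0, 100.6, 18.4]
eef_rot: [3.14, 0.001, 1.979]
ft_force: [-1.6, -0.6, 2.9]
```

Contact. Release and rise.

```bash

python3 -m pendant '[0,0,0,0,0,0,62, 0,0,0,0,0,0,68, 0,0,0,0,0,0,78, 0,0,0,0,0,0,78, 0,0,0,0,0,0,78, 0,0,-0.5,0,0,0,78, 0,0,-0.7,0,0,0,78, 0,0,-0.8,0,0,0,78, 0,0,-0.8,0,0,0,78, 0,0,-1,0,0,0,78]' | sed -n 2,5p
python3 -m pendant '[0,0,-1,0,0,0,78, 0,0,-1,0,0,0,78, 0,0,-1,0,0,0,78, 0,0,-1,0,0,0,78, 0,0,-1,0,0,0,78, 0,0,-1,0,0,0,78, 0,0,0,0,0,0,78]' | sed -n 2,3p
python3 snap.py w12; python3 go.py 512 -161.9 200 1.972
python3 - <<'E'
from h import *
f=np.load("w12.npz"); P=cloud(f)
m=(abs(P[...,2]-84.5)<5)&(np.hypot(P[...,0]-593,P[...,1]-101)<45); v,u=np.nonzero(m); xy=ray(f,np.stack([u,v],-1),83).astype(np.float32)
print("mug rim",m.sum(),"z",np.median(P[m][:,2]),cv2.minEnclosingCircle(cv2.convexHull(xy)))
k=m.copy()
for a in range(4):
    q=P[m]; an=np.arctan2(q[:,1]-101,q[:,0]-593); b=(an>-np.pi+a*np.pi/2)&(an<-np.pi+(a+1)*np.pi/2); print("quad z",q[b][:,2].mean().round(2))
m=(P[...,2]>95)&(P[...,2]<125)&(np.hypot(P[...,0]-515,P[...,1]-68)<45); print("tall",P[m].mean(0))
E
python3 felt.py w12
```

```text
eef_pos: [593.2, 100.6, 114.0]
eef_rot: [3.141, 0.001, 1.979]
ft_force: [0.2, 0.6, 0.3]
grip_width: 78.1
eef_pos: [595.3, 100.9, 267.8]
eef_rot: [3.133, 0.004, 1.979]
w12 29.2 [594.7 100.8 265.5] [3.1352e+00 2.9000e-03 1.9786e+00] 78.01235092991655 cam [[0.14, 561.4], [-0.3, 177.64], [-0.95, 433.18]]
pos [594.7 100.8 265.5] rot [3.135e+00 3.000e-03 1.979e+00] t 29.2 grip 78.0 F [-1.1  0.1  0.3] j [ 0.06  0.43  0.3   1.44 -0.    1.23]
turn [0.006 0.003 0.007] | shift after turn (units) [-8.38 -7.15  2.62] | before turn [-8.33 -7.22  2.6 ] j6 goal 0.86
mug rim 698 z 84.22342813231765 ((594.4703369140625, 102.6724853515625), 32.08140182495117)
quad z 84.12
quad z 83.77
quad z 84.11
quad z 84.16
tall [516.33963304  71.24413309 109.665061  ]
felt [251, 210, 55, 50, 2132] [588.7 -25.7] [75.7 75.3] 22.5
```

View pics/w12.png

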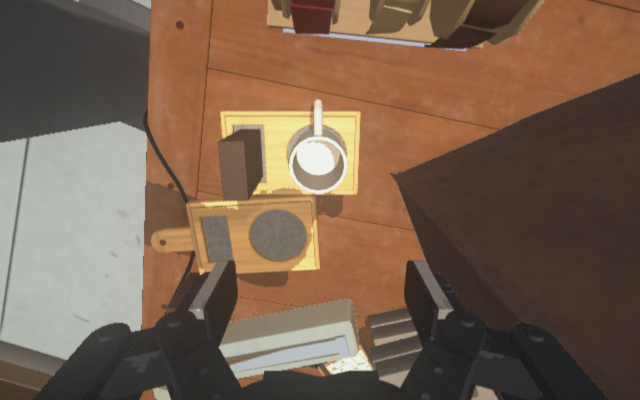

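Mug rim is level at 84.2 (83 expected) and within 2 mm of its recess centre, so the drinking set is done. Next, the short carton with yaw 1.97.

```bash

python3 -m pendant '[-0.838,-0.715,0.1,0.001,0,0.001,50, -0.838,-0.715,0.1,0.001,0,0.001,50, -0.838,-0.715,0.1,0.001,0,0.001,50, -0.838,-0.715,0.1,0.001,0,0.001,50, -0.838,-0.715,0.1,0.001,0,0.001,50, -0.838,-0.715,0.1,0.001,0,0.001,50, -0.838,-0.715,0.1,0,0,0.001,50, -0.838,-0.715,0.1,0,0,0,50, -0.838,-0.715,0.1,0,0,0,50, -0.838,-0.715,0.1,0,0,0,50]' | sed -n 2,3p
python3 -m pendant '[0,0,1,0,0,0,50, 0,0,1,0,0,0,50, 0,0,0,0,0,0,50]' | sed -n 2,3p
python3 snap.py w13; python3 go.py 512 -161.9 22 1.972
python3 - <<'E'
from h import *
f=np.load("w13.npz"); P=cloud(f); m=(abs(P[...,2]-86)<7)&(np.hypot(P[...,0]-512,P[...,1]+162)<45)
v,u=np.nonzero(m); print(m.sum(),cv2.minAreaRect(ray(f,np.stack([u,v],-1),85).astype(np.float32)),cv2.minAreaRect(P[m][:,:2].astype(np.float32)))
E
```

```text
eef_pos: [509.9, -162.8, 237.2]
eef_rot: [-3.136, -0.0, 1.972]
eef_pos: [507.5, -161.1, 184.1]
eef_rot: [-3.131, -0.005, 1.971]
w13 30.55 [ 508.7 -161.4  186.2] [-3.1331e+00 -3.1000e-03  1.9714e+00] 49.89421152962108 cam [[0.11, 477.71], [-0.3, -84.24], [-0.95, 350.26]]
pos [ 508.7 -161.4  186.2] rot [-3.133e+00 -3.000e-03  1.971e+00] t 30.55 grip 49.9 F [ 0.5 -0.4  0.3] j [-0.42  0.31 -0.08  1.19 -0.    0.75]
turn [-0.008 -0.003 -0.001] | shift after turn (units) [-0.07  0.11  6.57] | before turn [-0.09  0.17  6.57] j6 goal 0.86
1904 ((512.0518188476562, -161.28663635253906), (24.205467224121094, 58.581512451171875), 23.1550235748291) ((512.2481079101562, -161.5228729248047), (24.22075843811035, 57.471946716308594), 23.664304733276367)
```

```bash

python3 -m pendant '[-0.05,0.07,0.72,-0.003,0,0,50, 0,0,0.72,0,0,0,50, 0,0,0.72,0,0,0,50, 0,0,0.72,0,0,0,50, 0,0,0.72,0,0,0,50, 0,0,0.72,0,0,0,50, 0,0,0.72,0,0,0,50, 0,0,0.72,0,0,0,50, 0,0,0.72,0,0,0,50, 0,0,0,0,0,0,50]' | sed -n 2,4p
python3 -m pendant '[0,0,0,0,0,0,18, 0,0,0,0,0,0,18, 0,0,0,0,0,0,18, 0,0,0,0,0,0,18, 0,0,0,0,0,0,18]' 30
python3 go.py 512 -161.5 122 1.979
```

```text
eef_pos: [511.8, -162.3, 25.3]
eef_rot: [-3.138, -0.001, 1.972]
ft_force: [-1.1, -0.4, 0.4]
clock: 32.05
eef_pos: [514.2, -163.6, 27.9]
eef_rot: [3.141, 0.003, 1.972]
ft_force: [-1.4, -0.1, 6.1]
grip_width: 23.7
grip_force: 36.6
pos [ 514.2 -163.6   27.9] rot [3.141e+00 3.000e-03 1.972e+00] t 32.05 grip 23.7 F [-1.4 -0.1  6.1] j [-0.42  0.43 -0.34  0.8  -0.    0.75]
turn [ 0.     0.003 -0.007] | shift after turn (units) [ 0.11 -0.05 -3.77] | before turn [ 0.1  -0.05 -3.77] j6 goal 0.86
```

```bash

python3 -m pendant '[0,0,-0.5,0,0,0,18, 0,0,-1,0,0,0,18, 0,0,-1,0,0,0,18, 0,0,-1,0,0,0,18, 0,0,0,0,0,-0.057,18, 0,0,0,0,0,0,18]' | sed -n 2,6p
python3 go.py 512.7 -63.3 60 2.029
```

```text
eef_pos: [513.6, -163.2, 115.5]
eef_rot: [-3.141, 0.003, 2.029]
ft_force: [0.2, -0.4, -2.2]
grip_width: 23.3
grip_force: 35.7
pos [ 513.6 -163.2  115.5] rot [-3.141e+00  3.000e-03  2.029e+00] t 32.65 grip 23.3 F [ 0.2 -0.4 -2.2] j [-0.42  0.35 -0.21  1.01 -0.    0.69]
turn [-0.     0.003 -0.   ] | shift after turn (units) [3.6  1.74 2.22] | before turn [3.61 1.73 2.21] j6 goal 0.99
```

```bash

python3 -m pendant '[0.72,0.348,0,0,0.003,0,18, 0.72,0.348,0,0,0,0,18, 0.72,0.348,0,0,0,0,18, 0.72,0.348,0,0,0,0,18, 0.72,0.348,0,0,0,0,18, 0,0,0.6,0,0,0,18, 0,0,0.5,0,0,0,18, 0,0,0,0,0,0,18]' | sed -n 2,5p
python3 go.py 512.7 -63.3 37 2.029; python3 snap.py w14; python3 felt.py w14
```

```text
eef_pos: [509.7, -62.1, 84.5]
eef_rot: [-3.136, -0.005, 2.028]
ft_force: [-0.4, 0.3, -1.1]
grip_width: 23.4
pos [509.7 -62.1  84.5] rot [-3.136 -0.005  2.028] t 33.45 grip 23.4 F [-0.4  0.3 -1.1] j [-0.25  0.34 -0.32  0.93  0.    0.87]
turn [-0.006 -0.005 -0.001] | shift after turn (units) [-0.1   0.09  1.9 ] | before turn [-0.11  0.1   1.9 ] j6 goal 0.99
w14 33.5 [510.5 -62.5  85.4] [-3.1372 -0.0043  2.0279] 23.66231809849821 cam [[0.14, 474.87], [-0.29, 12.55], [-0.95, 250.58]]
felt [383, 156, 103, 96, 7634] [588.6 -25.6] [76.8 76.7] 37.1
felt [550, 342, 90, 47, 1634] [799.9 -89.6] [76.7 41.8] 43.2
```

View pics/w14.png

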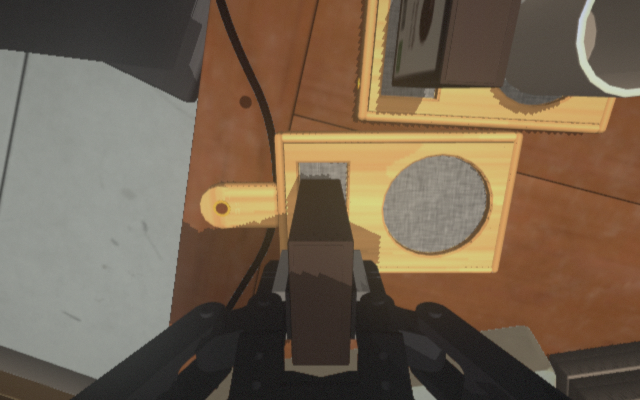

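View: short carton over its recess (felt visible at (323,175)), aligned with it. Lower.

```bash

python3 -m pendant '[0,0,0.4,0,0,0,18, 0,0,0.4,0,0,0,18, 0,0,0.4,0,0,0,18, 0,0,0.2,0,0,0,18, 0,0,0.15,0,0,0,18, 0,0,0,0,0,0,18]' | sed -n 2,4p
python3 go.py 512.7 -63.3 37 2.029
```

```text
eef_pos: [511.6, -62.8, 47.2]
eef_rot: [-3.139, -0.003, 2.029]
ft_force: [-0.4, -0.2, -1.4]
pos [511.6 -62.8  47.2] rot [-3.139e+00 -3.000e-03  2.029e+00] t 34.1 grip 23.6 F [-0.4 -0.2 -1.4] j [-0.25  0.37 -0.37  0.83  0.    0.87]
turn [-0.002 -0.003 -0.   ] | shift after turn (units) [-0.04  0.03  0.41] | before turn [-0.04  0.03  0.41] j6 goal 0.99
```

```bash

python3 -m pendant '[-0.02,0.02,0.1,-0.002,-0.003,0,18, 0,0,0.1,0,0,0,18, 0,0,0,0,0,0,18]' | sed -n 2,4p
python3 -m pendant '[0,0,0.06,0,0,0,18, 0,0,0.06,0,0,0,18, 0,0,0,0,0,0,18]' | sed -n 2,4p
python3 -m pendant '[0,0,0.05,0,0,0,18, 0,0,0,0,0,0,18]' | sed -n 2,4p
```

```text
eef_pos: [512.7, -63.1, 42.6]
eef_rot: [3.141, 0.001, 2.029]
ft_force: [-0.4, 0.3, -1.7]
eef_pos: [512.7, -63.1, 39.6]
eef_rot: [3.141, 0.001, 2.029]
ft_force: [0.0, -0.8, -0.8]
eef_pos: [513.0, -63.2, 38.9]
eef_rot: [3.141, 0.001, 2.029]
ft_force: [-1.0, -0.6, 2.4]
```

Contact. Release and rise.

```bash

python3 -m pendant '[0,0,0,0,0,0,24, 0,0,0,0,0,0,30, 0,0,0,0,0,0,38, 0,0,0,0,0,0,45, 0,0,0,0,0,0,45, 0,0,-0.4,0,0,0,45, 0,0,-0.8,0,0,0,45, 0,0,-0.9,0,0,0,45, 0,0,-1,0,0,0,45, 0,0,-1,0,0,0,45]' | sed -n 2,4p
python3 -m pendant '[0,0,-1,0,0,0,60, 0,0,-1,0,0,0,75, 0,0,-1,0,0,0,85, 0,0,-1,0,0,0,85, 0,0,-1,0,0,0,85, 0,0,0,0,0,0,85]' | sed -n 2,3p
python3 snap.py w15
python3 - <<'E'
from h import *
f=np.load("w15.npz"); P=cloud(f); m=(P[...,2]>80)&(P[...,2]<115)&(np.hypot(P[...,0]-512.7,P[...,1]+63)<40)
print(m.sum(),"top z",np.median(P[m][:,2]),cv2.minAreaRect(P[m][:,:2].astype(np.float32)))
f=np.load("w10.npz"); P=cloud(f); m=(abs(P[...,2]-31.5)<5)&(np.hypot(P[...,0]-605,P[...,1]+360)<50); v,u=np.nonzero(m)
m=cv2.morphologyEx(m.astype(np.uint8),cv2.MORPH_OPEN,np.ones((5,5))); v,u=np.nonzero(m); xy=ray(f,np.stack([u,v],-1),30).astype(np.float32); print("small",len(u),cv2.minEnclosingCircle(cv2.convexHull(xy)),cv2.fitEllipse(cv2.convexHull(xy)))
E
python3 go.py 607 -360 200 2.5
```

```text
eef_pos: [512.6, -63.0, 142.7]
eef_rot: [3.141, 0.001, 2.029]
ft_force: [0.5, 0.2, -0.8]
eef_pos: [514.5, -63.4, 270.5]
eef_rot: [3.136, 0.006, 2.029]
w15 36.55 [513.9 -63.3 268.3] [3.1376 0.004  2.0286] 84.65615662073832 cam [[0.15, 477.12], [-0.29, 12.01], [-0.94, 435.66]]
1280 top z 97.77833542828463 ((512.4370727539062, -60.692848205566406), (23.948022842407227, 57.372074127197266), 26.02268409729004)
small 2065 ((608.6703491210938, -360.5245666503906), 34.59453582763672) ((608.6132202148438, -360.21978759765625), (66.99866485595703, 68.89183807373047), 119.66009521484375)
pos [513.9 -63.3 268.3] rot [3.138 0.004 2.029] t 36.55 grip 84.7 F [ 0.3  0.9 -0.1] j [-0.24  0.25  0.05  1.37 -0.    0.87]
turn [ 0.003  0.005 -0.471] | shift after turn (units) [-10.09  -7.28   2.73] | before turn [-12.28  -1.91   2.78] j6 goal 0.11
```

Short carton seated (top 97.8 against 96 expected). The small box is at (608.6, −360.3). I'll grip it with yaw 4.6 to clear the cutter: turn, then travel.

```bash

python3 -m pendant '[0,0,0,0,0,-0.145,85, 0,0,0,0,0,-0.145,85, 0,0,0,0,0,-0.145,85, 0,0,0,0,0,-0.145,85, 0,0,0,0,0,-0.145,85, 0,0,0,0,0,-0.145,85, 0,0,0,0,0,-0.145,85, 0,0,0,0,0,-0.145,85, 0,0,0,0,0,-0.145,85, 0,0,0,0,0,-0.145,85]' | head -1
python3 -m pendant '[0,0,0,0,0,-0.14,85, 0,0,0,0,0,-0.14,85, 0,0,0,0,0,-0.14,85, 0,0,0,0,0,-0.14,85, 0,0,0,0,0,-0.14,85, 0,0,0,0,0,-0.14,85, 0,0,0,0,0,-0.14,85, 0,0,0,0,0,-0.14,85, 0,0,0,0,0,0,85]' | head -1
python3 go.py 608.6 -360.3 220 4.6
```

```text
clock: 37.55
clock: 38.45
pos [511.8 -62.8 264.9] rot [ 3.14  -0.    -1.685] t 38.45 grip 85.0 F [ 0.6  0.1 -0.7] j [-0.24  0.25  0.04  1.37 -0.   -1.7 ]
turn [ 0.001 -0.    -0.002] | shift after turn (units) [11.39 -5.18  1.8 ] | before turn [11.38 -5.2   1.8 ] j6 goal -1.99
```

```bash

python3 -m pendant '[0.8,-0.37,0,0,0,0,85, 0.8,-0.37,0,0,0,0,85, 0.8,-0.37,0,0,0,0,85, 0.8,-0.37,0,0,0,0,85, 0.8,-0.37,0,0,0,0,85, 0.8,-0.37,0,0,0,0,85, 0.8,-0.37,0,0,0,0,85, 0.8,-0.37,0,0,0,0,85, 0.8,-0.37,0,0,0,0,85, 0.8,-0.37,0,0,0,0,85]' | sed -n 2,3p
python3 -m pendant '[0.85,-0.37,0.3,0,0,0,85, 0.85,-0.37,0.3,0,0,0,85, 0.85,-0.37,0.4,0,0,0,85, 0.84,-0.37,0.4,0,0,0,85, 0,0,1,0,0,0,85, 0,0,1,0,0,0,85, 0,0,0,0,0,0,85, 0,0,0,0,0,0,85]' | sed -n 2,3p
python3 go.py 608.6 -360.3 -17 4.6; python3 snap.py w16
python3 - <<'E'
from h import *
f=np.load("w16.npz"); P=cloud(f); near=np.hypot(P[...,0]-608,P[...,1]+360)
m=((abs(P[...,2]-31.5)<5)&(near<48)).astype(np.uint8); m=cv2.morphologyEx(m,cv2.MORPH_OPEN,np.ones((5,5))); v,u=np.nonzero(m); xy=ray(f,np.stack([u,v],-1),30).astype(np.float32); print("small",len(u),cv2.minEnclosingCircle(cv2.convexHull(xy)))
for n in("w10","w16"):
    P=cloud(np.load(n+".npz")); near=np.hypot(P[...,0]-608,P[...,1]+360)
    for r0 in(40,50,60,70,80,90): k=(near>=r0)&(near<r0+10)&(P[...,2]>8)&(P[...,2]<180); q=P[k]; print(n,r0,k.sum(),q[q[:,2].argmax()].round() if k.any() else "")
E
```

```text
eef_pos: [581.7, -272.8, 265.4]
eef_rot: [3.141, -0.0, -1.688]
eef_pos: [608.2, -360.0, 180.7]
eef_rot: [3.14, 0.001, -1.686]
pos [ 608.2 -360.   180.7] rot [ 3.140e+00  1.000e-03 -1.686e+00] t 40.25 grip 84.8 F [0.6 0.3 0.3] j [-0.62  0.68  0.51  1.4  -0.   -2.08]
turn [ 0.001  0.001 -0.003] | shift after turn (units) [ 0.01 -0.02  7.91] | before turn [ 0.01 -0.03  7.91] j6 goal -1.99
w16 40.3 [ 609.1 -360.6  182.2] [-3.1403e+00 -9.0000e-04 -1.6857e+00] 85.01533739964532 cam [[0.04, 599.54], [0.32, -442.45], [-0.95, 346.37]]
small 3566 ((608.329833984375, -360.192138671875), 34.23847961425781)
w10 40 0 
w10 50 0 
w10 60 0 
w10 70 214 [ 541. -402.   74.]
w10 80 1318 [ 542. -299.   89.]
w10 90 1279 [ 554. -276.  104.]
w16 40 0 
w16 50 0 
w16 60 0 
w16 70 529 [ 568. -293.   47.]
w16 80 1716 [ 542. -299.   89.]
w16 90 1998 [ 557. -274.  106.]
```

```bash

python3 -m pendant '[0,0,0.9,0,0,0,85, 0,0,0.9,0,0,0,85, 0,0,0.9,0,0,0,85, 0,0,0.9,0,0,0,85, 0,0,0.9,0,0,0,85, 0,0,0.9,0,0,0,85, 0,0,0.9,0,0,0,85, 0,0,0.6,0,0,0,85, 0,0,0.4,0,0,0,85, 0,0,0,0,0,0,85]' | sed -n 2,4p
python3 go.py 608.4 -360.2 -17 4.6
```

```text
eef_pos: [609.2, -360.7, -1.3]
eef_rot: [-3.141, -0.0, -1.685]
ft_force: [-0.2, 0.2, -0.2]
pos [ 609.2 -360.7   -1.3] rot [-3.141 -0.    -1.685] t 41.3 grip 85.1 F [-0.2  0.2 -0.2] j [-0.62  0.76  0.18  0.99 -0.   -2.08]
turn [-0.001 -0.    -0.002] | shift after turn (units) [-0.01  0.04  0.63] | before turn [-0.01  0.04  0.63] j6 goal -1.99
```

```bash

python3 -m pendant '[0,0.02,0.3,0,0,0,85, 0,0,0.3,0,0,0,85, 0,0,0,0,0,0,85]' | sed -n 2,4p
python3 -m pendant '[0,0,0,0,0,0,76, 0,0,0,0,0,0,70, 0,0,0,0,0,0,64, 0,0,0,0,0,0,60, 0,0,0,0,0,0,60, 0,0,0,0,0,0,60]' 35
python3 snap.py w17
python3 - <<'E'
from h import *
f=np.load("w17.npz");P=cloud(f);m=(abs(P[...,2]-31.5)<6)&(np.hypot(P[...,0]-608,P[...,1]+360)<48);print(m.sum(),P[m].mean(0),P[m][:,2].std())
E
```

```text
eef_pos: [608.2, -360.5, -16.9]
eef_rot: [-3.142, -0.0, -1.685]
ft_force: [-1.8, -0.3, 0.2]
clock: 42.2
eef_pos: [609.1, -361.1, -15.4]
eef_rot: [-3.14, -0.001, -1.685]
ft_force: [-0.1, 0.8, 6.1]
grip_width: 66.7
grip_force: 40.1
w17 42.25 [ 609.1 -361.1  -15.4] [-3.1396e+00 -1.3000e-03 -1.6845e+00] 66.3274780874472 cam [[0.04, 600.03], [0.32, -443.11], [-0.95, 150.39]]
18893 [ 609.18948031 -364.33487886   31.59428511] 1.2519004439967207
```

View pics/w17.png

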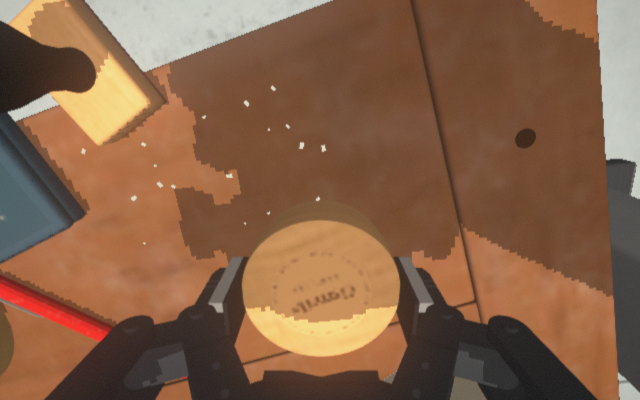

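View: small box held centrally between the pads, lid at (320,285), 40 N. Lift and carry over the lever.

```bash

python3 -m pendant '[0,0,-0.3,0,0,0,60, 0,0,-0.7,0,0,0,60, 0,0,-1,0,0,0,60, 0,0,-1,0,0,0,60, 0,0,-1,0,0,0,60, 0,0,-1,0,0,0,60, 0,0,-1,0,0,0,60, 0,0,-1,0,0,0,60, 0,0,-1,0,0,0,60, 0,0,-1,0,0,0,60]' | sed -n 2,6p
python3 -m pendant '[0,0,-0.7,0,0,0,60, 0,0,-0.5,0,0,0,60, 0,0,0,0,0,0,60]' | sed -n 2,3p
python3 go.py 588.7 -25.7 235 4.6
```

```text
eef_pos: [607.9, -360.1, 209.2]
eef_rot: [3.141, 0.0, -1.685]
ft_force: [-0.1, 0.0, -1.7]
grip_width: 66.9
grip_force: 39.6
eef_pos: [609.1, -361.0, 240.6]
eef_rot: [-3.138, -0.002, -1.685]
pos [ 609.1 -361.   240.6] rot [-3.138e+00 -2.000e-03 -1.685e+00] t 43.55 grip 66.5 F [ 0.7 -0.5 -1. ] j [-0.62  0.7   0.69  1.56 -0.   -2.08]
turn [-0.003 -0.002 -0.001] | shift after turn (units) [-13.23   2.31   0.23] | before turn [-13.23   2.33   0.19] j6 goal -1.5
```

```bash

python3 -m pendant '[-0.83,0.145,0,0,0,0,60, -0.83,0.145,0,0,0,0,60, -0.83,0.145,0,0,0,0,60, -0.83,0.145,0,0,0,0,60, -0.83,0.145,0,0,0,0,60, -0.83,0.145,0,0,0,0,60, -0.83,0.145,0,0,0,0,60, -0.83,0.145,0,0,0,0,60, -0.83,0.145,0,0,0,0,60, -0.83,0.145,0,0,0,0,60]' | sed -n 2,3p
python3 -m pendant '[-0.83,0.145,0,0,0,0,60, -0.83,0.145,0,0,0,0,60, -0.83,0.145,0,0,0,0,60, -0.83,0.145,0,0,0,0,60, -0.83,0.145,0,0,0,0,60, -0.78,0.145,0,0,0,0,60, 0,0,0.8,0,0,0,60, 0,0,0.8,0,0,0,60, 0,0,0,0,0,0,60, 0,0,0,0,0,0,60]' | sed -n 2,5p
python3 go.py 588.7 -25.7 -5 4.6
```

```text
eef_pos: [595.4, -148.9, 237.7]
eef_rot: [3.141, -0.0, -1.685]
eef_pos: [587.5, -25.1, 198.0]
eef_rot: [3.14, -0.001, -1.685]
ft_force: [-0.6, -0.1, -1.1]
grip_width: 66.6
pos [587.5 -25.1 198. ] rot [ 3.140e+00 -1.000e-03 -1.685e+00] t 45.55 grip 66.6 F [-0.6 -0.1 -1.1] j [-0.15  0.41  0.1   1.26 -0.   -1.61]
turn [ 0.001 -0.001 -0.001] | shift after turn (units) [ 0.02 -0.05  8.12] | before turn [ 0.02 -0.06  8.12] j6 goal -1.5
```

```bash

python3 -m pendant '[0.02,-0.03,0.8,0,0,0,60, 0,0,0.8,0,0,0,60, 0,0,0.8,0,0,0,60, 0,0,0.8,0,0,0,60, 0,0,0.8,0,0,0,60, 0,0,0.8,0,0,0,60, 0,0,0.8,0,0,0,60, 0,0,0.8,0,0,0,60, 0,0,0.5,0,0,0,60, 0,0,0,0,0,0,60]' | sed -n 2,4p
python3 go.py 588.7 -25.7 -5 4.6
```

```text
eef_pos: [588.3, -26.1, 25.0]
eef_rot: [3.14, -0.001, -1.685]
ft_force: [-1.2, 0.3, -1.2]
pos [588.3 -26.1  25. ] rot [ 3.140e+00 -1.000e-03 -1.685e+00] t 46.55 grip 66.7 F [-1.2  0.3 -1.2] j [-0.15  0.52 -0.19  0.86 -0.   -1.61]
turn [ 0.002 -0.001 -0.002] | shift after turn (units) [-0.02 -0.02  1.2 ] | before turn [-0.02 -0.02  1.2 ] j6 goal -1.5
```

```bash
python3 snap.py w18; python3 - <<'E'
from h import *
f=np.load("w18.npz");P=cloud(f);m=((abs(P[...,2]-72)<6)&(np.hypot(P[...,0]-589,P[...,1]+26)<45)).astype(np.uint8);m=cv2.morphologyEx(m,cv2.MORPH_OPEN,np.ones((9,9)));v,u=np.nonzero(m)
print(len(u),P[m>0][:,2].mean(),P[m>0][:,2].std(),cv2.minEnclosingCircle(cv2.convexHull(ray(f,np.stack([u,v],-1),71).astype(np.float32))))
E
python3 -m pendant '[0,0,0.3,0,0,0,60, 0,0,0.3,0,0,0,60, 0,0,0.2,0,0,0,60, 0,0,0,0,0,0,60]' | sed -n 2,4p
python3 -m pendant '[0,0,0.1,0,0,0,60, 0,0,0.1,0,0,0,60, 0,0,0,0,0,0,60]' | sed -n 2,4p
```

```text
w18 46.6 [589.1 -26.1  26.1] [-3.1414e+00 -6.0000e-04 -1.6848e+00] 66.61641342749549 cam [[0.04, 579.73], [0.32, -108.29], [-0.95, 190.72]]
18014 71.98899093037224 0.9817100843445951 ((587.8619384765625, -30.456851959228516), 38.91653060913086)
eef_pos: [588.5, -26.0, 5.2]
eef_rot: [3.141, -0.001, -1.685]
ft_force: [-0.6, -0.0, -1.2]
eef_pos: [589.1, -26.1, 0.8]
eef_rot: [-3.141, -0.001, -1.685]
ft_force: [0.9, -0.4, -1.5]
```

```bash

python3 -m pendant '[0,0,0.06,0,0,0,60, 0,0,0.06,0,0,0,60, 0,0,0,0,0,0,60]' | sed -n 2,4p
python3 -m pendant '[0,0,0.04,0,0,0,60, 0,0,0,0,0,0,60]' | sed -n 2,4p
python3 -m pendant '[0,0,0.04,0,0,0,60, 0,0,0,0,0,0,60]' | sed -n 2,4p
```

```text
eef_pos: [589.1, -26.1, -2.1]
eef_rot: [-3.141, -0.001, -1.685]
ft_force: [-0.5, -0.1, -2.2]
eef_pos: [589.2, -26.1, -3.0]
eef_rot: [-3.141, -0.001, -1.685]
ft_force: [0.4, -0.2, -0.5]
eef_pos: [589.2, -26.1, -4.1]
eef_rot: [-3.141, -0.001, -1.685]
ft_force: [0.4, -0.5, -1.8]
```

```bash

python3 -m pendant '[0,0,0.04,0,0,0,60, 0,0,0,0,0,0,60]' | sed -n 2,4p
python3 -m pendant '[0,0,0.03,0,0,0,60, 0,0,0,0,0,0,60]' | sed -n 2,4p
```

```text
eef_pos: [589.4, -26.1, -4.5]
eef_rot: [-3.14, -0.001, -1.685]
ft_force: [-1.8, 0.8, 2.5]
eef_pos: [589.4, -26.1, -4.5]
eef_rot: [-3.14, -0.001, -1.685]
ft_force: [-3.7, 0.9, 8.2]
```

Contact at the expected height. Release, rise and verify everything by depth.

```bash

python3 -m pendant '[0,0,-0.02,0,0,0,66, 0,0,0,0,0,0,72, 0,0,0,0,0,0,80, 0,0,0,0,0,0,80, 0,0,0,0,0,0,80, 0,0,-0.4,0,0,0,80, 0,0,-0.8,0,0,0,80, 0,0,-0.9,0,0,0,80, 0,0,-1,0,0,0,80, 0,0,-1,0,0,0,80]' | sed -n 2,4p
python3 -m pendant '[0,0,-1,0,0,0,80, 0,0,-1,0,0,0,80, 0,0,-1,0,0,0,80, 0,0,-1,0,0,0,80, 0,0,-1,0,0,0,80, 0,0,-1,0,0,0,80, 0,0,-1,0,0,0,80, 0,0,-1,0,0,0,80, 0,0,0,0,0,0,80, 0,0,0,0,0,0,80]' | sed -n 2,4p
cat > fin.py <<'E'
from h import *
from workcell import robot
F={n:dict(robot.grab_frame(n)) for n in("wrist","scene","side")}
T={"small":(588.7,-25.7,41,34),"short":(512.7,-63.3,96,34),"tall":(514.8,67.7,109,36),"mug":(593,101.2,83,34),"large":(464,420,36,48)}
for n,f in F.items():
    P=cloud(f)
    for k,(x,y,z,r) in T.items():
        m=(abs(P[...,2]-z)<7)&(np.hypot(P[...,0]-x,P[...,1]-y)<r+8)
        if m.sum()>30:
            q=P[m]; A=np.c_[q[:,:2]-[x,y],np.ones(len(q))]; t=np.linalg.lstsq(A,q[:,2],rcond=None)[0]
            v,u=np.nonzero(m); R=cv2.minAreaRect(ray(f,np.stack([u,v],-1),z).astype(np.float32))
            print(n,k,m.sum(),"z",np.median(q[:,2]).round(1),"slope",t[:2].round(3),"rect",np.round(R[0],1),np.round(R[1],1),round(R[2],1))
E
python3 fin.py
```

```text
eef_pos: [589.1, -26.1, 98.9]
eef_rot: [-3.14, -0.001, -1.685]
ft_force: [0.9, 0.2, 0.3]
eef_pos: [589.4, -25.9, 298.1]
eef_rot: [-3.139, -0.001, -1.685]
ft_force: [-1.0, -0.3, -0.5]
wrist small 2140 z 42.7 slope [0.004 0.007] rect [589.7 -25.5] [68.2 66.5] 83.5
wrist short 1231 z 97.8 slope [-0.026 -0.003] rect [513.  -60.6] [24.8 59. ] 26.3
wrist tall 1108 z 110.9 slope [-0.007  0.022] rect [516.3  67.8] [26.2 65.9] 23.2
wrist mug 653 z 83.8 slope [ 0.006 -0.009] rect [594.1 101.2] [65.8 62.8] 83.6
scene small 142 z 38.7 slope [-0.002  0.024] rect [581.8 -26.3] [54.1 70.8] 89.8
scene short 92 z 93.3 slope [-0.029 -0.016] rect [504.6 -54.1] [27.5 64.6] 26.5
scene tall 112 z 106.8 slope [-0.062 -0.013] rect [507.5  74.5] [26.5 68.5] 22.9
scene mug 82 z 79.4 slope [ 0.003 -0.009] rect [585.8 109.9] [61.1 64.1] 52.9
scene large 633 z 34.5 slope [ 0.012 -0.003] rect [455.1 424.4] [86.8 92.4] 63.6
side small 206 z 38.9 slope [-0.02   0.005] rect [588.7 -38.4] [72.4 64.7] 82.6
side short 99 z 93.4 slope [0.026 0.011] rect [510.4 -69. ] [24.8 61.4] 26.3
side tall 94 z 106.5 slope [-0.046 -0.024] rect [513.8  57.5] [29.1 69.8] 24.8
side mug 70 z 79.8 slope [-0.033 -0.025] rect [592.4  94. ] [64.  64.7] 31.9
side large 129 z 33.5 slope [ 0.023 -0.024] rect [445.5 412. ] [88.5 54.9] 81.6
```

All four pieces read at their seated heights (a constant bias of about +1.5 mm), level and centred, and the gripper is clear. Hand in.

```bash
python3 -c "
from workcell import robot
print(robot.finish_job())"
```

```text
the job is handed in; nothing more can be done
None
```

The job is handed in: the tall carton and mug are in the tray and the short carton and small round box are in the paddle, all measuring upright and fully down, with the large round box left alone; an early missed grasp pressed about 19 N on the tall carton's top without moving it.

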